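# Unload a brining box held shut by a screw of unknown hand

## Task

Brining is finished and the brine is drained: the cheeses in the steel box must go onto the slatted rack to drain. Slacken the brass wing nut all the way (the stud may have a left-hand or a right-hand thread, nothing shows which, so feel which way it gives), swing the hold-down bar right clear of the lid, lift the lid off by its knob and set it down flat on the table, and lay every cheese inside the rack on its slats, side by side and not on top of one another. Then close the empty box as it was: lid back down in its place, bar back over the knob, wing nut screwed down fully home; leave the two loose check weights where they stand.

Things in the scene. Friction and masses are not known exactly. Their poses are not given: they have to be found in the camera images.
- brine_box: stainless brining box, fixed; origin under its middle on the table, x across (away from the robot), y along the bar. Outside 194 (x) x 174 mm, inside 184 x 164 mm, inner floor at z 6 mm, rim at z 64 mm.
- bar_hinge (a point): point on the vertical axis of bar and wing nut, fixed to the box at its x 0, y +165 mm, 103 mm above the table; the pivot post under it is 50 x 46 mm and 90 mm high, outside the box's +y wall, on a 90 x 70 mm foot
- wing_nut (a joint): angle of the wing nut, rad, positive anticlockwise from above; 0 = screwed fully home. It gives one way only: to +4.4 in some runs, to -4.4 in others (hidden thread hand); the other way it stops hard at once. Takes about 0.15 N m, stays where left. Slackening raises nut and bar together: 2.7 mm a radian, 12 mm at 4.4; only from about 8 mm on does the bar clear the lid's knob
- nut_grip (a point): grip point of the brass wing nut, on its axis, 11 mm under the top of the wing: an upright flat bar 60 mm long (this point's x), 11 mm thick, 26 mm high. With the nut home this point is 139 mm above the table, the wing spans z 124 to 150 mm and stands at +0.5 rad from the box's x
- hold_bar (a joint): angle of the hold-down bar about the pivot post, rad: 0 = over the lid, pointing along the box's -y, against its stop; positive swings the free end to the box's +x (away from the robot), up to 1.9. The space above the box is free from about 1.6 on. Friction 0.12 N m; it stays where it is left
- bar_peg (a point): top of the black finger peg by which the bar is swung: diameter 16 mm, 30 mm tall, 125 mm from the axis; top at z 137 mm with the nut home, 149 mm when slack. The bar is an inverted steel channel 52 mm wide, reaching 230 mm past the axis; with the nut home its underside is at z 103 mm and its flanges hang to z 95 mm either side of the lid's knob
- lid: blue plastic lid, 0.35 kg, plate 190 x 170 x 8 mm, under it a locating plug 172 x 152 x 8 mm; origin at the middle of the plug's underside, z up, x along the 190 mm. Seated, the plate rests on the rim: origin 56 mm above the table at the middle of the box, axes along the box's, with 6 mm of play each way
- lid_knob (a point): grip point of the lid's white knob, on its axis, 38 mm above the lid's origin; the knob's head is a cylinder 32 mm in diameter from 28 to 46 mm above the lid's origin (top of the plate at 16 mm)
- rack: dark slatted steel mould rack, loose, 1.1 kg, open at the top; origin under its middle; 216 mm along x, 340 mm along y; rails 42 mm high at x +-98 and y +-168 mm, top of the slats 14 mm above its underside
- cheese_1_mid (a point): cut block of fresh white cheese, 64 x 43 x 43 mm, 0.12 kg; this point is its middle; own x along the 64 mm, z up as it lies in the box; grip it across the 43 mm. They lie along the box's y in two rows (box x about -38 and +38 mm, y about -41 and +33 mm), about 33 mm from the side walls and 32 mm from the other row. Two to four of the four are there; the others read None
- cheese_2_mid (a point): cut block of fresh white cheese, 64 x 43 x 43 mm, 0.12 kg; this point is its middle; own x along the 64 mm, z up as it lies in the box; grip it across the 43 mm. They lie along the box's y in two rows (box x about -38 and +38 mm, y about -41 and +33 mm), about 33 mm from the side walls and 32 mm from the other row. Two to four of the four are there; the others read None
- cheese_3_mid (a point): cut block of fresh white cheese, 64 x 43 x 43 mm, 0.12 kg; this point is its middle; own x along the 64 mm, z up as it lies in the box; grip it across the 43 mm. They lie along the box's y in two rows (box x about -38 and +38 mm, y about -41 and +33 mm), about 33 mm from the side walls and 32 mm from the other row. Two to four of the four are there; the others read None
- cheese_4_mid (a point): cut block of fresh white cheese, 64 x 43 x 43 mm, 0.12 kg; this point is its middle; own x along the 64 mm, z up as it lies in the box; grip it across the 43 mm. They lie along the box's y in two rows (box x about -38 and +38 mm, y about -41 and +33 mm), about 33 mm from the side walls and 32 mm from the other row. Two to four of the four are there; the others read None
- weight_big: chromed check weight, 30 mm in diameter, 36 mm tall, standing at the left; leave it
- weight_small: chromed check weight, 24 mm in diameter, 30 mm tall, standing at the left; leave it

How it is judged:
By the outcome, as a careful person would: the job done as asked, in the order asked, and still so for the second after the job is handed in, with the robot touching nothing.
Of cheese_1, cheese_2, cheese_3, cheese_4 only 2 to 4 are there at a start; the rules pass over those that are not, and their reading is None.
At some moment in a run one of rack may be knocked a few centimetres aside while the robot is not near it.
Once in a run the grip may slacken for a moment while it holds something.
It also fails if it takes over 210 s, if anything falls off the work surface, if the arm or the gripper's body presses on something with over 40 N, if the wrist force passes 120 N, or if a joint passes its speed limit or range.

## Robot

A 7-joint arm with a two-finger parallel gripper is mounted at the origin on the work surface; the furniture and walls round the work are solid. World frame = base frame: x ahead of the robot, y to its left, z up, the work surface at z = 0. Lengths are in m, angles in rad, forces in N, time in s.
With the tool pointing down it reaches from about 0.425 to 0.8 m from the base axis. Payload 8.3 kg.
Tool frame: the origin (TCP) lies midway between the tips of the shut fingers; the grasp point (between the pads) lies grasp_offset behind it (grasp_offset is the distance from the TCP to the grasp point, in m); z points along the fingers, y is the line along which they close (so a half turn about z gives the same grasp; the last joint's range is limited). The gripper opens to 85 mm and grips with 20 to 120 N. Pads are 22 mm wide; open, the fingers measure 114 mm over their backs; the gripper's body (76 mm by 85 mm) begins 54 mm behind the grasp point. The pads swing forward as they close: fully open they stand 13 mm farther back than shut.
Start: joints at [-1.217, 0.383, 0.016, 1.37, -0.006, 1.388, -0.046], TCP at [0.253, 0.571, 0.231] pointing down, gripper open.
Joint ranges: [-2.95, 2.95], [-0.25, 2.06], [-1.52, 1.56], [0.18, 2.33], [-1.44, 4.58], [0.02, 2.06], [-3.01, 3.01]. Speed limits (rad/s): [2.39, 2.39, 3.01, 3.01, 3.14, 3.14, 3.14].

## Interface

Orientations are given as a unit quaternion [x, y, z, w].
In Python, from bench import * gives the robot as it stands.
- The arm moves only by the tool play_rows, never from a script. Its argument "plan" is a list of rows, each a list of 5 numbers: the shift along the tool's x, y, z in mm, then the turn about the tool's z in rad, then the opening, from -1 (shut) to 1 (fully open). A call has exactly 10 rows; each row is the pose to reach, as a shift and turn from the pose commanded when the call began, along the tool's axes at that moment; what a row does not reach only later rows make up. A row lasts 1/10 s, in which the tool goes at most 50 mm and 8.59 degrees, less where a joint would pass 70% of its speed; a pose out of reach is approached as far as the arm can. A call with a gripper value outside its range is refused whole. The fingers move at their own pace and stop on an object; "squeeze" is the grip in N (left out, the last holds). Time passes only in rows, so rows that repeat a pose let the fingers close, or fill a call up. It gives the time, the measured TCP pose, the force, the opening and the grip force at its end, in the units of the state.
- sense(): the state, without advancing time (a new reading comes with each control period).
- snapshot(name): name is "scene" or "top"; returns (picture, depth): 400x640x3 uint8, blue, green, red; 400x640 float32, m along the optical axis (not along the pixel's ray), 0 where there is no reading.
- camera_model(name): a dict with "vertical_fov" (degrees; the focal length in pixels is half the picture's height over the tangent of half this angle, whatever the lens; pixels are square), "cx", "cy" (the principal point, pixels), "pose" (4x4, takes a point from camera to world coordinates). Camera axes: x right, y down, z forward; pixel columns grow to the right and rows downward; lengths in m; the calibration is good to about 2 mm. A picture is of the moment at which its call begins. camera_model takes no time and is no camera call.
- sign_off(): hands the job in; it is judged then, once.
The state is a dict: "clock": time; "joint_positions": joint angles; "qvel": joint speeds; "tau": joint torques, N m; "eef_pos": TCP position; "ee_rot": TCP orientation; "ft_force": force on the tool from outside, world axes, zero at the start; "torque": the same for the moment, N m; "width": finger opening in m; "gripper_force": force on a finger pad.
Only numpy, scipy, OpenCV 4.12 (cv2) and the standard library are available. Lean on these libraries where they do the work, as an engineer would, in place of code of your own. Each camera call takes 0.05 s, during which the arm holds its last target. There are 200 camera calls.

## Working session

There is one attempt and no reset: what is moved stays moved. The work goes in short steps, Python scripts to look and compute and a tool call to move; the robot and the scene stay as the last step left them, time stands still between calls to the robot, and variables do not carry over. Pictures are saved under pics/ and viewed, at most 14 in all, crops included, and the job is handed in when it is done.

Besides the shell and the picture viewer there is one more tool, called after "Emit:" by a JSON object that holds its "api" and its "payload", one argument or row to a line. play_rows: Moves the arm, as the interface text tells. Its arguments: {"type":"object","properties":{"plan":{"type":"array","items":{"type":"array","items":{"type":"number"}}},"squeeze":{"type":"number"}},"required":["plan"]}

```bash
ls; mkdir -p pics; cat > h.py <<'E'
from bench import *
import numpy as np, cv2
from scipy.spatial.transform import Rotation as R
def cam(n):
    m=camera_model(n); f=200/np.tan(np.radians(m["vertical_fov"]/2)); return m,f
def cloud(n,d):
    m,f=cam(n); v,u=np.mgrid[0:400,0:640]
    p=np.stack([(u-m["cx"])/f*d,(v-m["cy"])/f*d,d],-1)
    T=np.array(m["pose"]); return p@T[:3,:3].T+T[:3,3]
def shot(n,name):
    im,d=snapshot(n); cv2.imwrite("pics/%s.png"%name,im); np.save("pics/%s.npy"%name,cloud(n,d)); return im,cloud(n,d),d
def st():
    s=sense(); r=R.from_quat(s["ee_rot"]).as_matrix()
    print("t",s["clock"],"tcp",np.round(s["eef_pos"],4),"toolx",np.round(r[:,0],3),"tooly",np.round(r[:,1],3),"z",np.round(r[:,2],3),"F",np.round(s["ft_force"],1),"M",np.round(s["torque"],2),"w",s["width"],"g",s["gripper_force"],"q",np.round(s["joint_positions"],2))
    return s,r
E
python3 - <<'E'
from h import *
s,r=st(); print(s)
for n in("scene","top"):
    print(n,camera_model(n)); shot(n,n+"0")
E
```

```text
pics
t 0.0 tcp [0.2528 0.571  0.2303] toolx [-0.914  0.405 -0.   ] tooly [ 0.405  0.914 -0.002] z [-0.001 -0.002 -1.   ] F [ 0.7 -0.1 -0.6] M [-0.01 -0.02  0.08] w 0.08559158173025877 g 0.0 q [-1.22  0.38  0.02  1.37 -0.01  1.39 -0.05]
{'clock': 0.0, 'joint_positions': array([-1.21688508,  0.38425158,  0.01639999,  1.37118542, -0.00631416,
        1.38823598, -0.04649819]), 'qvel': array([-0.00075333,  0.00097847, -0.00046328, -0.00052593, -0.00054283,
       -0.00063817,  0.00029893]), 'tau': array([ 2.22623498e-04, -6.27605796e+01,  8.44091680e-01, -3.71833098e+01,
        1.63414807e-02,  1.43462428e-02, -2.59490486e-05]), 'eef_pos': array([0.25279279, 0.57101598, 0.23025658]), 'ee_rot': array([ 2.06881277e-01,  9.78365528e-01, -9.96978378e-04, -1.92886309e-04]), 'ft_force': array([ 0.74367387, -0.10771039, -0.59604955]), 'torque': array([-0.01131451, -0.01730611,  0.08298543]), 'gripper_force': 0.0, 'width': 0.08559158173025877}
scene {'vertical_fov': 56.861311911677845, 'cx': 313.394688984993, 'cy': 202.29433252825388, 'pose': array([[-0.5509529 , -0.46715238,  0.6915342 , -0.35731736],
       [-0.83441783,  0.32233012, -0.44704606,  0.59852238],
       [-0.01406367, -0.82332979, -0.567389  ,  0.7305001 ],
       [ 0.        ,  0.        ,  0.        ,  1.        ]])}
top {'vertical_fov': 57.97500065426681, 'cx': 322.7749542600473, 'cy': 195.16298301524733, 'pose': array([[-0.00879344, -0.99793177,  0.06367778,  0.35585965],
       [-0.99989604,  0.00950275,  0.01084467,  0.08258911],
       [-0.01142735, -0.0635758 , -0.99791159,  1.28026314],
       [ 0.        ,  0.        ,  0.        ,  1.        ]])}
```

View pics/top0.png

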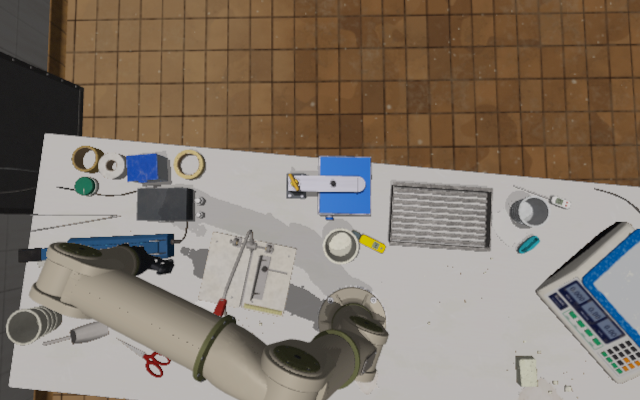

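View pics/scene0.png

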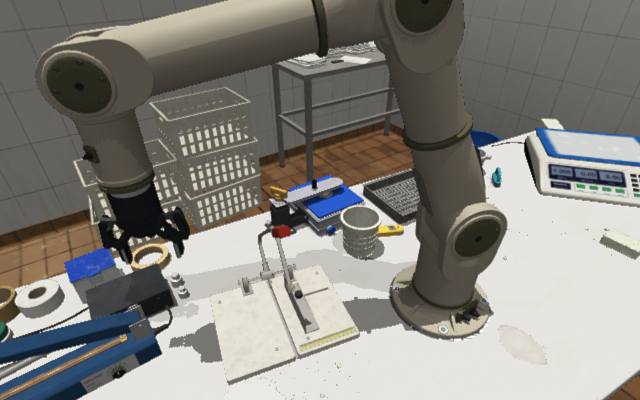

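The top view shows the box with its blue lid at about (344,186), brass nut at (293,183), black peg at (333,184) and rack at (440,217). The weights stand at the left at (200,208). I'll enlarge it and measure.

```bash
python3 - <<'E'
from h import *
im=cv2.imread("pics/top0.png"); P=np.load("pics/top0.npy")
c=im[145:260,275:505]; cv2.imwrite("pics/c1.png",cv2.resize(c,None,fx=3.47,fy=3.47,interpolation=cv2.INTER_CUBIC))
b=im.astype(int)
z=P[...,2]
roi=np.zeros(z.shape,bool); roi[145:260,275:505]=1
def rect(m,name):
    m=m&roi; q=P[m][:,:2].astype(np.float32); print(name,m.sum(),cv2.minAreaRect(q),P[m].mean(0).round(4), np.median(z[m]).round(4))
blue=(b[...,0]>120)&(b[...,2]<80)&(z>0.05)&(z<0.09); rect(blue,"lid")
gold=(b[...,2]>b[...,0]+60)&(z>0.10)&(z<.2); rect(gold,"nut")
bar=(z>0.095)&(z<.12)&(b.max(2)-b.min(2)<40); rect(bar,"bar")
peg=(z>0.125)&(b.max(2)<90); rect(peg,"peg")
r2=roi.copy(); r2[:,:385]=0
rk=(z>0.03)&(z<.06)&r2; rect(rk,"rack rail")
E
```

```text
lid 1938 ((0.4680482745170593, 0.02036527544260025), (0.16728582978248596, 0.18641138076782227), 88.1380844116211) [0.4656 0.0173 0.0726] 0.0726
nut 78 ((0.47171929478645325, 0.18776024878025055), (0.054277464747428894, 0.020467182621359825), 44.66379165649414) [0.4712 0.1867 0.1438] 0.1479
bar 1298 ((0.35909634828567505, 0.08642369508743286), (0.24883821606636047, 0.2697526812553406), 89.09098052978516) [0.4363 0.0729 0.1078] 0.1079
peg 24 ((0.43670523166656494, 0.09295924007892609), (0.1285061091184616, 0.10030126571655273), 45.28213119506836) [0.4295 0.074  0.5181] 0.1388
rack rail 1003 ((0.3586427867412567, -0.3062812089920044), (0.3420918583869934, 0.2162734419107437), 85.55577087402344) [ 0.3593 -0.3149  0.0423] 0.043
```

View pics/c1.png

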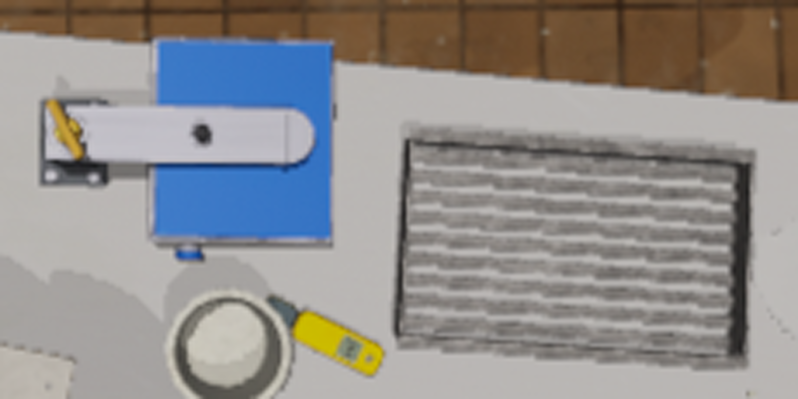

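```bash
python3 - <<'E'
from h import *
import bench
print([n for n in dir(bench) if n[0]!='_']); print(getattr(bench,'grasp_offset',None))
im=cv2.imread("pics/top0.png"); P=np.load("pics/top0.npy")
for (u,v) in [(293,183),(333,184),(350,183),(365,184),(318,184),(345,231),(340,262),(325,245),(359,245),(344,218),(232,232),(295,245),(200,205),(200,215),(245,195),(195,190),(245,150),(300,152),(380,165),(380,240),(329,218)]: print(u,v,P[v,u].round(3))
z=P[...,2]
# bar edges
m=(z>0.100)&(z<.118); m[:,:288]=0;m[:,375:]=0;m[:165]=0;m[205:]=0
for u in range(300,364,8):
    c=P[m[:,u],u]; print(u,c[:,0].min().round(4),c[:,0].max().round(4),c[:,1].mean().round(4),c[:,2].mean().round(4))
w=(z>0.135)&(z<.16); w[:,:283]=0;w[:,306:]=0;w[:170]=0;w[200:]=0
q=P[w]; print(len(q),q.mean(0),cv2.minAreaRect(q[:,:2].astype(np.float32)), cv2.fitLine(q[:,:2].astype(np.float32),cv2.DIST_L2,0,.01,.01).ravel())
w[:,:325]=0;w=(z>0.125)&(z<.16);w[:,:325]=0;w[:,341:]=0;w[:175]=0;w[195:]=0;print("peg",P[w].mean(0),w.sum())
E
```

```text
['Unreachable', 'camera_model', 'grasp_offset', 'sense', 'sign_off', 'snapshot']
0.0187
293 183 [0.467 0.188 0.15 ]
333 184 [0.464 0.062 0.14 ]
350 183 [0.47  0.006 0.105]
365 184 [ 0.469 -0.047  0.069]
318 184 [0.467 0.111 0.108]
345 231 [0.314 0.024 0.107]
340 262 [0.215 0.042 0.112]
325 245 [0.267 0.09  0.074]
359 245 [ 0.261 -0.03  -0.001]
344 218 [ 0.356  0.022 -0.004]
232 232 [0.31  0.418 0.005]
295 245 [0.262 0.196 0.001]
200 205 [ 0.407  0.535 -0.002]
200 215 [0.371 0.524 0.028]
245 195 [ 0.441  0.374 -0.   ]
195 190 [0.46  0.55  0.006]
245 150 [ 0.761  0.562 -0.822]
300 152 [ 0.746  0.237 -0.823]
380 165 [ 0.544 -0.109 -0.003]
380 240 [ 0.278 -0.103  0.006]
329 218 [0.356 0.075 0.031]
300 0.4449 0.4948 0.1693 0.108
308 0.4451 0.4933 0.1432 0.1078
316 0.4448 0.4937 0.1171 0.1074
324 0.4443 0.4933 0.091 0.1082
332 0.4443 0.4927 0.0649 0.1086
340 0.4433 0.4923 0.0388 0.1071
348 0.4407 0.4928 0.0127 0.1067
356 0.4403 0.489 -0.0132 0.1076
71 [0.47098379 0.18849048 0.14823449] ((0.4719141125679016, 0.18844938278198242), (0.05778051167726517, 0.017282625660300255), 35.82258987426758) [0.8769562  0.48057026 0.47098377 0.18849048]
peg [0.46765142 0.06437744 0.13635802] 20
```

```bash
cat >> h.py <<'E'
def to(x,y,z,yaw=None,s=None):
    "shift in tool axes (mm), turn (rad) to bring TCP to world x,y,z with tool y at yaw deg"
    s=s or sense(); r=R.from_quat(s["ee_rot"]).as_matrix()
    d=r.T@(np.array([x,y,z])-s["eef_pos"])*1000
    cur=np.degrees(np.arctan2(r[1,1],r[0,1])); t=0 if yaw is None else -np.radians((yaw-cur+180)%360-180)
    print("tooly now %.1f"%cur,"shift",d.round(1),"turn %.3f"%t,"q7 %.2f"%s["joint_positions"][6])
E
python3 -c "
from h import *
to(.471,.187,.23,118)"
```

```text
tooly now 66.1 shift [-355.  -262.9    0.8] turn -0.905 q7 -0.05
```

Emit:
{"api": "play_rows", "payload": {
  "plan": [
    [-35,-26,0,-0.09,1],
    [-71,-53,0,-0.18,1],
    [-106,-79,0,-0.27,1],
    [-142,-105,0,-0.36,1],
    [-177,-131,0,-0.45,1],
    [-213,-158,0,-0.54,1],
    [-248,-184,0,-0.63,1],
    [-284,-210,0,-0.72,0.3],
    [-319,-236,0,-0.81,0.1],
    [-355,-263,0,-0.907,0.0]
  ]
}}

```text
clock: 1.1
eef_pos: [0.4714, 0.1857, 0.2311]
ee_rot: [-0.245, 0.97, 0.0, -0.0]
ft_force: [0.4, 0.4, -1.1]
width: 0.0442
gripper_force: 0.0
```

```bash
python3 -c "
from h import *
st();to(.471,.187,.123,118)"
```

```text
t 1.1 tcp [0.4714 0.1857 0.2311] toolx [-0.88  -0.474  0.   ] tooly [-0.474  0.88   0.   ] z [-0. -0. -1.] F [ 0.4  0.4 -1.1] M [0.05 0.02 0.01] w 0.04421670203436058 g 0.0 q [-0.63  0.13  0.21  1.7  -0.03  1.32  1.65]
tooly now 118.3 shift [ -0.3   1.3 108.1] turn 0.006 q7 1.65
```

Emit:
{"api": "play_rows", "payload": {
  "plan": [
    [0,1,30,0,0],
    [0,1,60,0,0],
    [0,1,85,0,0],
    [0,1,100,0,0],
    [0,1,108,0,0],
    [0,1,108,0,0],
    [0,1,108,0,-1],
    [0,1,108,0,-1],
    [0,1,108,0,-1],
    [0,1,108,0,-1]
  ],
  "squeeze": 60
}}

```text
clock: 2.1
eef_pos: [0.4717, 0.1879, 0.1245]
ee_rot: [-0.242, 0.97, 0.0, 0.001]
ft_force: [0.7, -3.0, 6.6]
width: 0.0097
gripper_force: 59.8
```

```bash
python3 -c "
from h import *
st()"
```

```text
t 2.1 tcp [0.4717 0.1879 0.1245] toolx [-0.883 -0.47  -0.002] tooly [-0.47   0.883 -0.001] z [ 0.002  0.001 -1.   ] F [ 0.7 -3.   6.6] M [-0.61 -0.05 -0.12] w 0.009722426943932423 g 59.83964503160678 q [-0.62  0.21  0.2   1.84 -0.05  1.09  1.66]
```

Emit:
{"api": "play_rows", "payload": {
  "plan": [
    [0,0,0,0.03,-1],
    [0,0,0,0.06,-1],
    [0,0,0,0.09,-1],
    [0,0,0,0.12,-1],
    [0,0,0,0.15,-1],
    [0,0,0,0.15,-1],
    [0,0,0,0.15,-1],
    [0,0,0,0.15,-1],
    [0,0,0,0.15,-1],
    [0,0,0,0.15,-1]
  ]
}}

```text
clock: 3.1
eef_pos: [0.4717, 0.1879, 0.1248]
ee_rot: [-0.169, 0.986, 0.0, 0.001]
ft_force: [-0.5, -3.8, 8.3]
width: 0.01
gripper_force: 60.3
```

```bash
python3 -c "
from h import *
st();to(.471,.187,.123,118)"
```

```text
t 3.1 tcp [0.4717 0.1879 0.1248] toolx [-0.943 -0.333 -0.002] tooly [-0.333  0.943 -0.   ] z [ 0.002  0.001 -1.   ] F [-0.5 -3.8  8.3] M [-0.69  0.11 -0.06] w 0.009958466845710659 g 60.29363503101649 q [-0.64  0.21  0.22  1.85 -0.05  1.09  1.51]
tooly now 109.5 shift [ 1.  -0.6  1.8] turn -0.149 q7 1.51
```

Emit:
{"api": "play_rows", "payload": {
  "plan": [
    [0,0,-0.4,0.14,-1],
    [0,0,-0.8,0.28,-1],
    [0,0,-1.2,0.42,-1],
    [0,0,-1.6,0.56,-1],
    [0,0,-2.0,0.7,-1],
    [0,0,-2.4,0.84,-1],
    [0,0,-2.8,0.98,-1],
    [0,0,-3.2,1.12,-1],
    [0,0,-3.6,1.26,-1],
    [0,0,-4,1.4,-1]
  ]
}}

```text
clock: 4.1
eef_pos: [0.4719, 0.1884, 0.1286]
ee_rot: [0.508, 0.861, 0.001, 0.001]
ft_force: [2.0, -2.2, 6.1]
width: 0.0096
gripper_force: 59.8
```

```bash
python3 -c "
from h import *
st()"
```

```text
t 4.1 tcp [0.4719 0.1884 0.1286] toolx [-0.484  0.875 -0.   ] tooly [0.875 0.484 0.003] z [ 0.003  0.001 -1.   ] F [ 2.  -2.2  6.1] M [-0.47 -0.36  0.16] w 0.009626318696324668 g 59.77061520796269 q [-0.78  0.21  0.39  1.85 -0.09  1.09  0.14]
```

Emit:
{"api": "play_rows", "payload": {
  "plan": [
    [0,0,-0.4,0.14,-1],
    [0,0,-0.8,0.28,-1],
    [0,0,-1.2,0.42,-1],
    [0,0,-1.6,0.56,-1],
    [0,0,-2.0,0.7,-1],
    [0,0,-2.4,0.84,-1],
    [0,0,-2.8,0.98,-1],
    [0,0,-3.2,1.12,-1],
    [0,0,-3.6,1.26,-1],
    [0,0,-4,1.4,-1]
  ]
}}

```text
clock: 5.1
eef_pos: [0.4723, 0.1882, 0.1325]
ee_rot: [0.943, 0.332, 0.002, 0.0]
ft_force: [5.1, -1.0, 3.3]
width: 0.0096
gripper_force: 59.4
```

Emit:
{"api": "play_rows", "payload": {
  "plan": [
    [0,0,-0.4,0.14,-1],
    [0,0,-0.8,0.28,-1],
    [0,0,-1.2,0.42,-1],
    [0,0,-1.6,0.56,-1],
    [0,0,-2.0,0.7,-1],
    [0,0,-2.4,0.84,-1],
    [0,0,-2.8,0.98,-1],
    [0,0,-3.2,1.12,-1],
    [0,0,-3.6,1.26,-1],
    [0,0,-3.8,1.4,-1]
  ]
}}

```text
clock: 6.1
eef_pos: [0.4723, 0.1878, 0.1363]
ee_rot: [0.935, -0.354, 0.001, -0.001]
ft_force: [3.8, -4.1, 5.9]
width: 0.0099
gripper_force: 59.8
```

```bash
python3 -c "
from h import *
st()"
```

```text
t 6.1 tcp [0.4723 0.1878 0.1363] toolx [ 0.749 -0.663  0.002] tooly [-0.663 -0.749 -0.002] z [ 0.003  0.    -1.   ] F [ 3.8 -4.1  5.9] M [-0.89 -0.41  0.14] w 0.009920469081695756 g 59.80157554149628 q [-1.11  0.25  0.77  1.85 -0.19  1.12 -2.56]
```

Emit:
{"api": "play_rows", "payload": {
  "plan": [
    [0,0,-0.1,0.03,-1],
    [0,0,-0.1,0.06,-1],
    [0,0,-0.1,0.06,-1],
    [0,0,-0.1,0.06,-0.3],
    [0,0,-0.1,0.06,0],
    [0,0,-0.1,0.06,0.0],
    [0,0,-0.1,0.06,0.0],
    [0,0,-20,0.06,0],
    [0,0,-50,0.06,0],
    [0,0,-70,0.06,0]
  ]
}}

```text
clock: 7.1
eef_pos: [0.4708, 0.1882, 0.2065]
ee_rot: [0.925, -0.379, 0.0, -0.0]
ft_force: [-0.1, 0.4, -0.5]
width: 0.0422
gripper_force: 0.0
```

```bash
python3 - <<'E'
from h import *
st()
im,P,d=shot("top","top1"); z=P[...,2]
w=(z>0.135)&(z<.165);w[:,:325]=0;w[:,341:]=0;w[:175]=0;w[195:]=0;print("peg",P[w].mean(0),P[w][:,2].max(),w.sum())
w=(z>0.1)&(z<.13);w[:,:340]=0;w[:,352:]=0;w[:175]=0;w[195:]=0;print("bar",np.median(z[w]))
w=(z>0.14)&(z<.17);w[:,:280]=0;w[:,310:]=0;w[:165]=0;w[205:]=0;print("nut",P[w].mean(0),w.sum())
E
```

```text
t 7.1 tcp [0.4708 0.1882 0.2065] toolx [ 0.712 -0.702  0.   ] tooly [-0.702 -0.712 -0.   ] z [ 0.  0. -1.] F [-0.1  0.4 -0.5] M [ 0.04 -0.04 -0.  ] w 0.0422182489035677 g 0.0 q [-1.15  0.17  0.8   1.76 -0.13  1.27 -2.67]
peg [0.46683372 0.06393596 0.14860101] 0.15261325351559418 18
bar 0.11995985585341618
nut [nan nan nan] 0<stdin>:6: RuntimeWarning: Mean of empty slice.
  ret = um.true_divide(
```

```bash
python3 -c "
from h import *
to(.468,.063,.2065,-2)"
```

```text
tooly now -134.6 shift [85.2 92.4  2.5] turn -2.314 q7 -2.67
```

Emit:
{"api": "play_rows", "payload": {
  "plan": [
    [8,9,0,-0.145,0],
    [17,18,0,-0.29,0],
    [25,28,0,-0.435,0],
    [34,37,0,-0.58,0],
    [43,46,0,-0.725,0],
    [51,55,0,-0.87,0],
    [60,65,0,-1.015,0],
    [68,74,0,-1.16,0],
    [77,83,0,-1.305,0],
    [85,92,0,-1.45,0]
  ]
}}

```text
clock: 8.15
eef_pos: [0.4663, 0.0625, 0.2048]
ee_rot: [0.943, 0.333, -0.0, -0.0]
ft_force: [-0.1, 0.6, 0.3]
width: 0.043
gripper_force: 0.0
```

Emit:
{"api": "play_rows", "payload": {
  "plan": [
    [0,0,0,-0.145,0],
    [0,0,0,-0.29,0],
    [0,0,0,-0.435,0],
    [0,0,0,-0.58,0],
    [0,0,0,-0.725,0],
    [0,0,10,-0.864,0],
    [0,0,25,-0.864,0],
    [0,0,40,-0.864,0],
    [0,0,40,-0.864,0],
    [0,0,40,-0.864,0]
  ]
}}

```text
clock: 9.15
eef_pos: [0.4664, 0.0629, 0.1651]
ee_rot: [0.719, 0.695, -0.0, -0.0]
ft_force: [0.1, -0.4, -0.3]
width: 0.0427
gripper_force: 0.0
```

```bash
python3 -c "
from h import *
st();to(.468,.063,.126,-2)"
```

```text
t 9.15 tcp [0.4664 0.0629 0.1651] toolx [ 0.035  0.999 -0.   ] tooly [ 0.999 -0.035 -0.001] z [-0.001 -0.    -1.   ] F [ 0.1 -0.4 -0.3] M [ 0.    0.02 -0.03] w 0.04265407794744777 g 0.0 q [-0.88  0.1   0.73  1.9  -0.07  1.17 -0.16]
tooly now -2.0 shift [ 0.1  1.6 39.1] turn -0.000 q7 -0.16
```

Emit:
{"api": "play_rows", "payload": {
  "plan": [
    [0,1.5,15,0,0],
    [0,1.5,30,0,0],
    [0,1.5,39,0,0],
    [0,1.5,39,0,0],
    [0,1.5,39,0,-0.6],
    [0,1.5,39,0,-1],
    [0,1.5,39,0,-1],
    [0,1.5,39,0,-1],
    [0,1.5,39,0,-1],
    [0,1.5,39,0,-1]
  ],
  "squeeze": 25
}}

```text
clock: 10.15
eef_pos: [0.4689, 0.063, 0.1269]
ee_rot: [0.719, 0.695, 0.001, 0.0]
ft_force: [0.8, -0.6, 6.2]
width: 0.015
gripper_force: 25.7
```

```bash
python3 - <<'E'
from h import *
s,r=st()
h=np.array([.472,.188]); p=s["eef_pos"][:2]; v=p-h; a0=np.arctan2(v[1],v[0]); rad=np.hypot(*v); print(rad,np.degrees(a0))
for i in range(1,19):
    t=.095*i; q=h+rad*np.array([np.cos(a0+t),np.sin(a0+t)]); w=np.r_[q,s["eef_pos"][2]]-s["eef_pos"]
    print(i,(r.T@w*1000).round(0)[:2], round(-t,3))
E
```

```text
t 10.15 tcp [0.4689 0.063  0.1269] toolx [0.035 0.999 0.001] tooly [ 0.999 -0.035  0.002] z [ 0.002  0.    -1.   ] F [ 0.8 -0.6  6.2] M [-0.12 -0.29 -0.02] w 0.01503173861720058 g 25.729540586471558 q [-0.86  0.16  0.73  1.94 -0.12  1.08 -0.12]
0.12506495029903544 -91.40758825029255
1 [ 1. 12.] -0.095
2 [ 2. 24.] -0.19
3 [ 5. 35.] -0.285
4 [ 9. 46.] -0.38
5 [14. 57.] -0.475
6 [20. 67.] -0.57
7 [27. 77.] -0.665
8 [35. 86.] -0.76
9 [44. 94.] -0.855
10 [ 53. 101.] -0.95
11 [ 63. 108.] -1.045
12 [ 74. 113.] -1.14
13 [ 85. 117.] -1.235
14 [ 97. 120.] -1.33
15 [108. 123.] -1.425
16 [120. 124.] -1.52
17 [132. 124.] -1.615
18 [144. 122.] -1.71
```

Emit:
{"api": "play_rows", "payload": {
  "plan": [
    [1,12,0,-0.095,-1],
    [2,24,0,-0.19,-1],
    [5,35,0,-0.285,-1],
    [9,46,0,-0.38,-1],
    [14,57,0,-0.475,-1],
    [20,67,0,-0.57,-1],
    [27,77,0,-0.665,-1],
    [35,86,0,-0.76,-1],
    [44,94,0,-0.855,-1],
    [44,94,0,-0.855,-1]
  ]
}}

```text
clock: 11.15
eef_pos: [0.5653, 0.1046, 0.1269]
ee_rot: [0.364, 0.931, 0.001, 0.001]
ft_force: [1.2, -0.4, 6.0]
width: 0.0149
gripper_force: 25.9
```

```bash
python3 -c "
from h import *
s,r=st();print(np.hypot(*(s['eef_pos'][:2]-[.472,.188])))"
```

```text
t 11.15 tcp [0.5653 0.1046 0.1269] toolx [-0.734  0.679 -0.002] tooly [0.679 0.734 0.002] z [ 0.002  0.    -1.   ] F [ 1.2 -0.4  6. ] M [-0.11 -0.27  0.06] w 0.014924899839721562 g 25.913707315921783 q [-0.68  0.38  0.56  1.68 -0.22  1.14  0.76]
0.12512612230845557
```

Same arc again, then release and lift.

Emit:
{"api": "play_rows", "payload": {
  "plan": [
    [1,12,0,-0.095,-1],
    [2,24,0,-0.19,-1],
    [5,35,0,-0.285,-1],
    [9,46,0,-0.38,-1],
    [14,57,0,-0.475,-1],
    [20,67,0,-0.57,-1],
    [27,77,0,-0.665,-1],
    [35,86,0,-0.76,-1],
    [44,94,0,-0.855,-1],
    [44,94,0,-0.855,-1]
  ]
}}

```text
clock: 12.15
eef_pos: [0.5959, 0.2049, 0.1269]
ee_rot: [-0.055, 0.998, 0.001, 0.001]
ft_force: [1.0, 1.3, 5.4]
width: 0.015
gripper_force: 25.8
```

Emit:
{"api": "play_rows", "payload": {
  "plan": [
    [0,0,0,0,-0.5],
    [0,0,0,0,0],
    [0,0,0,0,0],
    [0,0,0,0,0],
    [0,0,-15,0,0.2],
    [0,0,-40,0,0.5],
    [0,0,-80,0,1],
    [0,0,-120,0,1],
    [0,0,-150,0,1],
    [0,0,-150,0,1]
  ]
}}

```text
clock: 13.15
eef_pos: [0.5976, 0.2025, 0.283]
ee_rot: [-0.052, 0.999, 0.002, 0.005]
ft_force: [0.6, -0.5, -0.3]
width: 0.0855
gripper_force: 0.0
```

```bash
python3 - <<'E'
from h import *
st()
im,P,d=shot("top","top2"); z=P[...,2]; b=im.astype(int)
cv2.imwrite("pics/c2.png",cv2.resize(im[130:260,200:510],None,fx=2.5,fy=2.5,interpolation=cv2.INTER_CUBIC))
m=(b[...,0]>100)&(b[...,2]<90)&(z>0.05)&(z<0.09); m[:,:310]=0;m[:,380:]=0
print(m.sum(),cv2.minAreaRect(P[m][:,:2].astype(np.float32)))
m=(z>.075)&(z<.11)&(b.min(2)>120);m[:,:310]=0;m[:,380:]=0;m[:165]=0;m[210:]=0
print("knob",m.sum(),P[m].mean(0),P[m].std(0),P[m].max(0))
E
```

```text
t 13.15 tcp [0.5976 0.2025 0.283 ] toolx [-0.995 -0.104 -0.009] tooly [-0.104  0.995  0.003] z [ 0.009  0.004 -1.   ] F [ 0.6 -0.5 -0.3] M [ 0.01 -0.05  0.01] w 0.08553311166517917 g 0.0 q [-0.65  0.39  0.39  1.28 -0.14  1.49  1.4 ]
2404 ((0.46982288360595703, 0.019716031849384308), (0.17017346620559692, 0.19463437795639038), 89.47876739501953)
knob 117 [0.46651821 0.02350398 0.09266384] [0.00998908 0.0113742  0.01242973] [0.48973156 0.04448593 0.10807838]
```

View pics/c2.png

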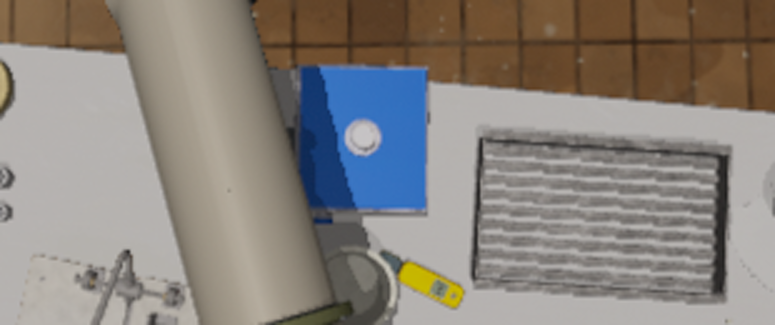

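```bash
cat >> h.py <<'E'
def px(n,u,v,z):
    m,f=cam(n); T=np.array(m["pose"]); r=T[:3,:3]@np.array([(u-m["cx"])/f,(v-m["cy"])/f,1]); return T[:3,3]+r*(z-T[2,3])/r[2]
E
python3 - <<'E'
from h import *
print(px("top",345.0,184.6,.102))
P=np.load("pics/top2.npy"); z=P[...,2]
m=(z>.092)&(z<.11);m[:,:335]=0;m[:,356:]=0;m[:174]=0;m[196:]=0
v,u=np.nonzero(m);print(m.sum(),u.mean(),v.mean(),u.min(),u.max(),v.min(),v.max(),P[m].mean(0),z[m].max()); print(px("top",u.mean(),v.mean(),.102))
to(.468,.0215,.18,90)
E
```

```text
[0.46501069 0.0223103  0.102     ]
74 344.77027027027026 184.17567567567568 340 349 180 189 [0.46642413 0.02304254 0.10191883] 0.10807838329387032
[0.466413   0.02304438 0.102     ]
tooly now 96.0 shift [ 147.4 -166.8   98.9] turn 0.104 q7 1.40
```

Emit:
{"api": "play_rows", "payload": {
  "plan": [
    [15,-17,0,0.02,1],
    [30,-34,0,0.04,1],
    [45,-51,0,0.06,1],
    [60,-68,0,0.08,1],
    [75,-85,10,0.1,1],
    [90,-102,30,0.13,1],
    [105,-119,50,0.13,1],
    [120,-136,70,0.13,0.5],
    [135,-153,90,0.13,0.2],
    [148,-166,99,0.13,0.2]
  ]
}}

```text
clock: 14.2
eef_pos: [0.4633, 0.0205, 0.1749]
ee_rot: [0.013, 1.0, -0.0, -0.002]
ft_force: [-0.4, 0.0, 0.2]
width: 0.0512
gripper_force: 0.0
```

```bash
python3 -c "
from h import *
st();to(.467,.0225,.0775,88.3)"
```

```text
t 14.2 tcp [0.4633 0.0205 0.1749] toolx [-1.     0.027  0.004] tooly [ 0.027  1.    -0.001] z [-0.004 -0.001 -1.   ] F [-0.4  0.   0.2] M [-0.06  0.03 -0.01] w 0.05119071373747746 g 0.0 q [-0.56  0.07  0.48  1.89 -0.03  1.19  1.47]
tooly now 88.5 shift [-4.   2.1 97.4] turn 0.003 q7 1.47
```

Emit:
{"api": "play_rows", "payload": {
  "plan": [
    [-4,2,15,0,0.2],
    [-4,2,35,0,0.2],
    [-4,2,55,0,0.2],
    [-4,2,75,0,0.2],
    [-4,2,87,0,0.2],
    [-4,2,92,0,0.2],
    [-4,2,92,0,0.2],
    [-4,2,92,0,0.2],
    [-4,2,92,0,0.2],
    [-4,2,92,0,0.2]
  ]
}}

```text
clock: 15.2
eef_pos: [0.4701, 0.0239, 0.0858]
ee_rot: [0.013, 1.0, 0.0, 0.001]
ft_force: [0.6, -0.4, 0.4]
width: 0.0513
gripper_force: 0.0
```

```bash
python3 -c "
from h import *
st();to(.467,.0225,.0775,88.3)"
```

```text
t 15.2 tcp [0.4701 0.0239 0.0858] toolx [-1.     0.026 -0.001] tooly [0.026 1.    0.   ] z [ 0.001  0.    -1.   ] F [ 0.6 -0.4  0.4] M [-0.   -0.03  0.05] w 0.05127798326806692 g 0.0 q [-0.54  0.19  0.47  1.99 -0.11  0.98  1.53]
tooly now 88.5 shift [ 3.1 -1.5  8.2] turn 0.004 q7 1.53
```

Indeed the command lagged by a few mm; correct, then grip.

Emit:
{"api": "play_rows", "payload": {
  "plan": [
    [3,-1.5,4,0,0.2],
    [3,-1.5,8,0,0.2],
    [3,-1.5,8,0,0.2],
    [3,-1.5,8,0,-0.2],
    [3,-1.5,8,0,-0.6],
    [3,-1.5,8,0,-1],
    [3,-1.5,8,0,-1],
    [3,-1.5,8,0,-1],
    [3,-1.5,8,0,-1],
    [3,-1.5,8,0,-1]
  ],
  "squeeze": 60
}}

```text
clock: 16.2
eef_pos: [0.4667, 0.0223, 0.0773]
ee_rot: [0.013, 1.0, -0.0, 0.0]
ft_force: [-1.9, -1.3, 5.5]
width: 0.0303
gripper_force: 59.1
```

```bash
python3 -c "
from h import *
st()"
```

```text
t 16.2 tcp [0.4667 0.0223 0.0773] toolx [-1.     0.026 -0.   ] tooly [ 0.026  1.    -0.   ] z [ 0. -0. -1.] F [-1.9 -1.3  5.5] M [-0.28  0.47  0.03] w 0.03029886374000318 g 59.10148859024048 q [-0.54  0.2   0.47  2.   -0.11  0.96  1.53]
```

Emit:
{"api": "play_rows", "payload": {
  "plan": [
    [0,0,-4,0,-1],
    [0,0,-10,0,-1],
    [0,0,-20,0,-1],
    [0,0,-35,0,-1],
    [0,0,-55,0,-1],
    [0,0,-75,0,-1],
    [0,0,-95,0,-1],
    [0,0,-115,0,-1],
    [0,0,-135,0,-1],
    [0,0,-150,0,-1]
  ]
}}

```text
clock: 17.2
eef_pos: [0.4668, 0.0222, 0.229]
ee_rot: [0.013, 1.0, 0.0, 0.001]
ft_force: [-0.2, 0.0, -4.6]
width: 0.0305
gripper_force: 59.6
```

```bash
python3 -c "
from h import *
st();to(.46,.35,.227,88.5)"
```

```text
t 17.2 tcp [0.4668 0.0222 0.229 ] toolx [-1.     0.026 -0.001] tooly [0.026 1.    0.   ] z [ 0.001  0.    -1.   ] F [-0.2  0.  -4.6] M [ 0.02  0.04 -0.07] w 0.030482653471811075 g 59.610228538513184 q [-0.58  0.03  0.47  1.8  -0.01  1.31  1.45]
tooly now 88.5 shift [ 15.3 327.5   2.1] turn 0.000 q7 1.45
```

Emit:
{"api": "play_rows", "payload": {
  "plan": [
    [1,15,0,0,-1],
    [3,45,0,0,-1],
    [5,80,0,0,-1],
    [7,120,0,0,-1],
    [9,160,0,0,-1],
    [11,200,0,0,-1],
    [13,240,0,0,-1],
    [15,280,0,0,-1],
    [15,310,0,0,-1],
    [15,327,0,0,-1]
  ]
}}

```text
clock: 18.2
eef_pos: [0.4588, 0.3528, 0.2271]
ee_rot: [0.011, 1.0, 0.0, -0.0]
ft_force: [-0.9, -1.2, -3.5]
width: 0.03
gripper_force: 59.8
```

```bash
python3 -c "
from h import *
st();to(.46,.35,.022,88.5)"
```

```text
t 18.2 tcp [0.4588 0.3528 0.2271] toolx [-1.     0.022  0.001] tooly [0.022 1.    0.   ] z [-0.001  0.    -1.   ] F [-0.9 -1.2 -3.5] M [-0.02  0.01 -0.03] w 0.030002005348041563 g 59.80976164340973 q [-0.9   0.29  0.23  1.52 -0.07  1.35  0.89]
tooly now 88.7 shift [ -1.4  -2.8 205.1] turn 0.004 q7 0.89
```

Emit:
{"api": "play_rows", "payload": {
  "plan": [
    [0,0,15,0,-1],
    [0,0,40,0,-1],
    [0,0,70,0,-1],
    [0,0,100,0,-1],
    [0,0,130,0,-1],
    [0,0,160,0,-1],
    [0,0,180,0,-1],
    [0,0,192,0,-1],
    [0,0,198,0,-1],
    [0,0,200,0,-1]
  ]
}}

```text
clock: 19.2
eef_pos: [0.4604, 0.3495, 0.0273]
ee_rot: [0.013, 1.0, -0.0, 0.0]
ft_force: [0.4, 0.2, -4.1]
width: 0.0299
gripper_force: 60.1
```

Emit:
{"api": "play_rows", "payload": {
  "plan": [
    [0,0,1,0,-1],
    [0,0,2,0,-1],
    [0,0,3,0,-1],
    [0,0,4,0,-1],
    [0,0,4,0,-1],
    [0,0,4,0,-1],
    [0,0,4,0,-1],
    [0,0,4,0,-1],
    [0,0,4,0,-1],
    [0,0,4,0,-1]
  ]
}}

```text
clock: 20.2
eef_pos: [0.46, 0.3496, 0.0231]
ee_rot: [0.013, 1.0, -0.0, -0.0]
ft_force: [-0.9, -0.1, -3.9]
width: 0.0301
gripper_force: 60.1
```

```bash
python3 -c "
from h import *
st();to(.46,.35,.0213,88.5)"
```

```text
t 20.2 tcp [0.46   0.3496 0.0231] toolx [-1.     0.026  0.   ] tooly [ 0.026  1.    -0.   ] z [-0. -0. -1.] F [-0.9 -0.1 -3.9] M [ 0.   -0.04  0.02] w 0.030132516261016366 g 60.067058801651 q [-0.87  0.48  0.21  1.75 -0.12  0.93  0.93]
tooly now 88.5 shift [0.1 0.4 1.8] turn 0.000 q7 0.93
```

Emit:
{"api": "play_rows", "payload": {
  "plan": [
    [0,0,1,0,-1],
    [0,0,2,0,-1],
    [0,0,2,0,-0.4],
    [0,0,2,0,-0.1],
    [0,0,2,0,0.2],
    [0,0,2,0,0.2],
    [0,0,-10,0,0.2],
    [0,0,-50,0,0.2],
    [0,0,-100,0,0.2],
    [0,0,-150,0,0.2]
  ]
}}

```text
clock: 21.2
eef_pos: [0.4598, 0.3492, 0.1756]
ee_rot: [0.013, 1.0, -0.0, -0.0]
ft_force: [1.1, 0.5, 0.3]
width: 0.0512
gripper_force: 0.0
```

Emit:
{"api": "play_rows", "payload": {
  "plan": [
    [0,0,-50,0.14,0.4],
    [0,0,-70,0.28,0.4],
    [0,0,-70,0.42,0.4],
    [0,0,-70,0.56,0.4],
    [0,0,-70,0.7,0.4],
    [0,0,-70,0.84,0.4],
    [0,0,-70,0.98,0.4],
    [0,0,-70,1.12,0.4],
    [0,0,-70,1.26,0.4],
    [0,0,-70,1.4,0.4]
  ]
}}

```text
clock: 22.2
eef_pos: [0.4601, 0.3496, 0.2441]
ee_rot: [0.656, 0.755, 0.0, -0.0]
ft_force: [0.1, 0.0, 0.7]
width: 0.06
gripper_force: 0.0
```

```bash
python3 - <<'E'
from h import *
st()
im,P,d=shot("top","top3"); z=P[...,2]; b=im.astype(int)
cv2.imwrite("pics/c3.png",cv2.resize(im[130:260,200:510],None,fx=2.5,fy=2.5,interpolation=cv2.INTER_CUBIC))
r=np.zeros(z.shape,bool); r[160:212,312:374]=1
m=r&(z>.035)&(z<.058); n,l,s,c=cv2.connectedComponentsWithStats(m.astype(np.uint8))
for i in range(1,n):
    if s[i,4]>60: q=P[l==i]; print(s[i],q.mean(0).round(4),cv2.minAreaRect(q[:,:2].astype(np.float32)))
E
```

```text
t 22.2 tcp [0.4601 0.3496 0.2441] toolx [-0.139  0.99   0.001] tooly [0.99  0.139 0.001] z [ 0.     0.001 -1.   ] F [0.1 0.  0.7] M [0.03 0.03 0.02] w 0.05998357875957151 g 0.0 q [-1.05  0.29  0.43  1.5  -0.12  1.38 -0.47]
[328 166  13  18 220] [0.5055 0.0568 0.0465] ((0.5057427883148193, 0.05663859099149704), (0.041625455021858215, 0.06013692170381546), 89.53260040283203)
[350 167  13  18 216] [ 0.5012 -0.0171  0.0466] ((0.5012936592102051, -0.018558908253908157), (0.04123944044113159, 0.0598820298910141), 89.28941345214844)
[349 188  13  18 231] [ 0.4293 -0.0143  0.0467] ((0.42909595370292664, -0.014283018186688423), (0.04177258163690567, 0.05899779871106148), 88.90494537353516)
```

View pics/c3.png

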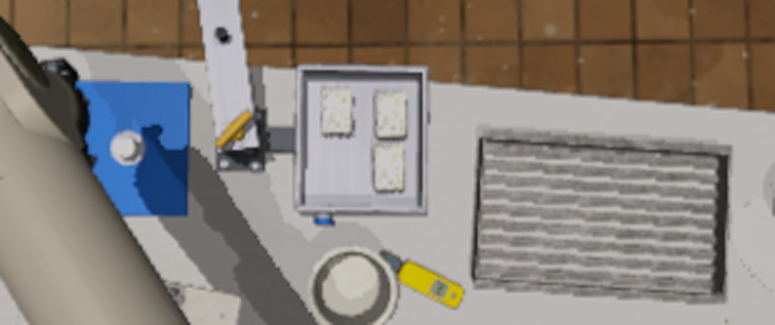

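The box holds three cheeses: crop positions (337,111), (391,114) and (389,167), with the 64 mm side along x. The lid lies flat at the left, and the bar has swung clear.

```bash
python3 -c "
from h import *
to(.5055,.0568,.20,88.3)"
```

```text
tooly now 7.5 shift [-296.2    6.9   43.9] turn -1.411 q7 -0.48
```

Emit:
{"api": "play_rows", "payload": {
  "plan": [
    [-20,0,0,-0.141,0.4],
    [-50,1,0,-0.282,0.4],
    [-85,2,0,-0.423,0.4],
    [-120,3,0,-0.564,0.4],
    [-155,4,0,-0.705,0.4],
    [-190,5,0,-0.846,0.4],
    [-225,6,0,-0.987,0.4],
    [-255,7,0,-1.128,0.3],
    [-280,7,20,-1.269,0.2],
    [-296,7,44,-1.411,0.2]
  ]
}}

```text
clock: 23.25
eef_pos: [0.5109, 0.0553, 0.2006]
ee_rot: [0.004, 1.0, 0.0, 0.002]
ft_force: [0.2, 1.3, 0.3]
width: 0.0514
gripper_force: 0.0
```

```bash
python3 -c "
from h import *
st();to(.5055,.0568,.10,88.3)"
```

```text
t 23.25 tcp [0.5109 0.0553 0.2006] toolx [-1.     0.009 -0.004] tooly [0.009 1.    0.001] z [ 0.004  0.001 -1.   ] F [0.2 1.3 0.3] M [ 0.01 -0.   -0.05] w 0.05139773021406763 g 0.0 q [-0.6   0.16  0.48  1.74 -0.08  1.25  1.47]
tooly now 89.5 shift [  5.8   1.4 100.6] turn 0.021 q7 1.47
```

Emit:
{"api": "play_rows", "payload": {
  "plan": [
    [0,0,0,0,0.2],
    [0,0,0,0,0.2],
    [0,0,20,0,0.2],
    [0,0,40,0,0.2],
    [0,0,60,0,0.2],
    [0,0,80,0,0.2],
    [0,0,100,0,0.2],
    [0,0,100,0,0.2],
    [0,0,100,0,0.2],
    [0,0,100,0,0.2]
  ]
}}

```text
clock: 24.25
eef_pos: [0.5109, 0.0586, 0.1009]
ee_rot: [0.007, 1.0, 0.0, 0.001]
ft_force: [0.3, 0.0, -0.5]
width: 0.0514
gripper_force: 0.0
```

```bash
python3 -c "
from h import *
st();to(.5055,.0568,.015,88.3)"
```

```text
t 24.25 tcp [0.5109 0.0586 0.1009] toolx [-1.     0.015 -0.002] tooly [0.015 1.    0.001] z [ 0.002  0.001 -1.   ] F [ 0.3  0.  -0.5] M [-0.03  0.01  0.04] w 0.05141310717153089 g 0.0 q [-0.58  0.27  0.47  1.86 -0.14  1.04  1.5 ]
tooly now 89.2 shift [ 5.6 -2.  85.8] turn 0.015 q7 1.50
```

Emit:
{"api": "play_rows", "payload": {
  "plan": [
    [3,-1,0,0.01,0.2],
    [5,-2,0,0.015,0.2],
    [5,-2,20,0.015,0.2],
    [5,-2,40,0.015,0.2],
    [5,-2,60,0.015,0.2],
    [5,-2,75,0.015,0.2],
    [5,-2,83,0.015,0.2],
    [5,-2,86,0.015,0.2],
    [5,-2,86,0.015,0.2],
    [5,-2,86,0.015,0.2]
  ]
}}

```text
clock: 25.25
eef_pos: [0.5044, 0.0562, 0.017]
ee_rot: [0.015, 1.0, 0.002, -0.0]
ft_force: [-24.4, -5.2, 47.3]
width: 0.0511
gripper_force: 21.7
```

Emit:
{"api": "play_rows", "payload": {
  "plan": [
    [0,0,0,0,0.1],
    [0,0,0,0,0],
    [0,0,0,0,-0.3],
    [0,0,0,0,-1],
    [0,0,0,0,-1],
    [0,0,0,0,-1],
    [0,0,0,0,-1],
    [0,0,0,0,-1],
    [0,0,0,0,-1],
    [0,0,0,0,-1]
  ],
  "squeeze": 25
}}

```text
clock: 26.25
eef_pos: [0.5069, 0.057, 0.0171]
ee_rot: [0.015, 1.0, 0.002, 0.002]
ft_force: [-9.6, -0.5, 33.8]
width: 0.0431
gripper_force: 30.1
```

```bash
python3 -c "
from h import *
st();to(.5055,.0568,.015,88.3)"
```

```text
t 26.25 tcp [0.5069 0.057  0.0171] toolx [-1.     0.03  -0.004] tooly [0.03  1.    0.004] z [ 0.005  0.004 -1.   ] F [-9.6 -0.5 33.8] M [0.99 2.08 0.19] w 0.043052742122589714 g 30.093463256489486 q [-0.54  0.38  0.44  1.95 -0.21  0.86  1.55]
tooly now 88.3 shift [ 1.4 -0.2  2.1] turn -0.000 q7 1.55
```

```bash
python3 - <<'E'
from h import *
st()
im,P,d=shot("scene","s4")
cv2.imwrite("pics/s4c.png",cv2.resize(im[140:250,250:420],None,fx=4.7,fy=4.7,interpolation=cv2.INTER_CUBIC))
E
```

```text
t 26.25 tcp [0.5069 0.057  0.0171] toolx [-1.     0.03  -0.004] tooly [0.03  1.    0.004] z [ 0.005  0.004 -1.   ] F [-9.6 -0.5 33.8] M [0.99 2.08 0.19] w 0.043052742122589714 g 30.093463256489486 q [-0.54  0.38  0.44  1.95 -0.21  0.86  1.55]
```

View pics/s4c.png

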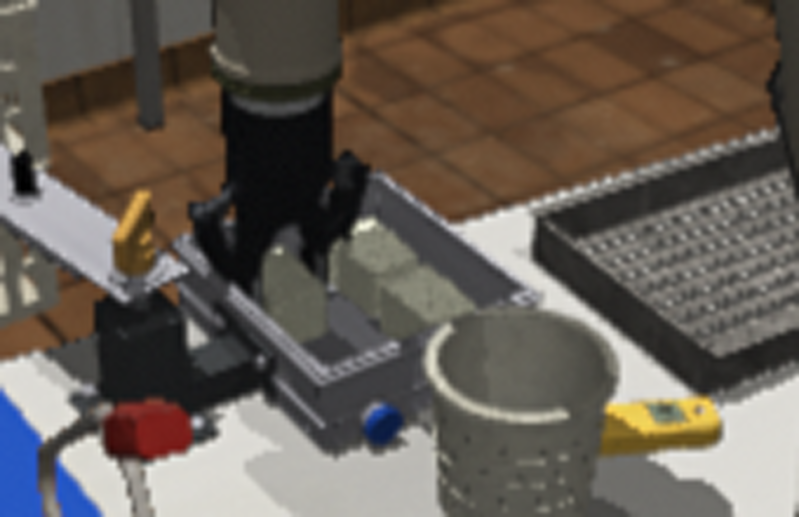

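Emit:
{"api": "play_rows", "payload": {
  "plan": [
    [0,0,-3,0,-1],
    [0,0,-8,0,-1],
    [0,0,-14,0,-1],
    [0,0,-20,0,-1],
    [0,0,-30,0,-1],
    [0,0,-45,0,-1],
    [0,0,-65,0,-1],
    [0,0,-85,0,-1],
    [0,0,-105,0,-1],
    [0,0,-120,0,-1]
  ],
  "squeeze": 30
}}

```text
clock: 27.3
eef_pos: [0.505, 0.0557, 0.1349]
ee_rot: [0.015, 1.0, 0.0, 0.001]
ft_force: [1.2, -0.4, -0.8]
width: 0.0429
gripper_force: 30.8
```

```bash
python3 - <<'E'
from h import *
st()
im,P,d=shot("top","top5"); z=P[...,2]
r=np.zeros(z.shape,bool); r[150:260,375:510]=1
m=r&(z>.03)&(z<.06); q=P[m][:,:2].astype(np.float32); rc=cv2.minAreaRect(q); print(rc)
a=np.radians(rc[2]); Y=np.array([np.cos(a),np.sin(a)]); X=np.array([Y[1],-Y[0]])
for l in (.09,0,-.09): print(np.array(rc[0])+.03*X+l*Y)
r=np.zeros(z.shape,bool); r[160:212,312:374]=1
m=r&(z>.035)&(z<.058); n,l,s,c=cv2.connectedComponentsWithStats(m.astype(np.uint8))
for i in range(1,n):
    if s[i,4]>60: q=P[l==i]; print(s[i],q.mean(0).round(4),cv2.minAreaRect(q[:,:2].astype(np.float32)))
im,P,d=shot("scene","s5")
cv2.imwrite("pics/s5c.png",cv2.resize(im[100:250,250:420],None,fx=3.9,fy=3.9,interpolation=cv2.INTER_CUBIC))
E
```

```text
t 27.3 tcp [0.505  0.0557 0.1349] toolx [-1.     0.03  -0.001] tooly [0.03 1.   0.  ] z [ 0.001  0.    -1.   ] F [ 1.2 -0.4 -0.8] M [-0.04  0.01 -0.05] w 0.04290501920087386 g 30.816966891288757 q [-0.59  0.21  0.48  1.84 -0.11  1.11  1.47]
((0.35859689116477966, -0.30654627084732056), (0.34231969714164734, 0.21584561467170715), 85.67626953125)
[ 0.39529677 -0.21906416]
[ 0.38851151 -0.30880802]
[ 0.38172626 -0.39855188]
```

View pics/s5c.png

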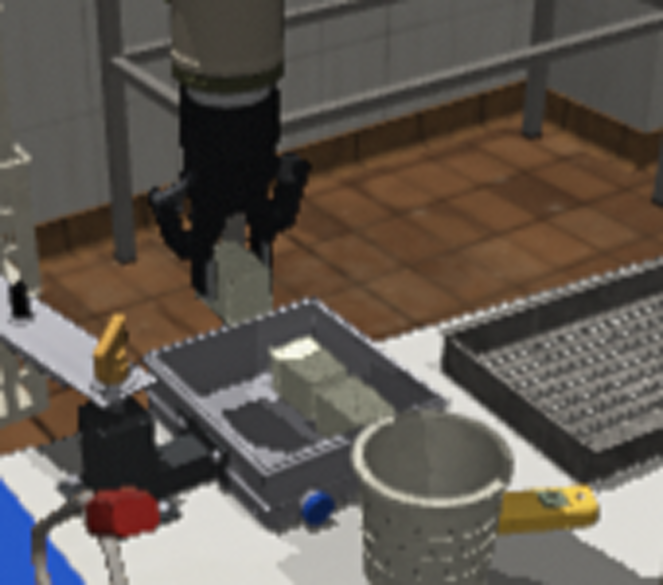

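```bash
python3 -c "
from h import *
to(.3817,-.3986,.115,85.7)"
```

```text
tooly now 88.3 shift [ 110.8 -458.    19.6] turn 0.045 q7 1.47
```

Emit:
{"api": "play_rows", "payload": {
  "plan": [
    [4,-15,0,0,-1],
    [11,-45,0,0,-1],
    [20,-82,0,0,-1],
    [29,-120,0,0,-1],
    [38,-158,0,0,-1],
    [47,-196,0,0,-1],
    [57,-236,0,0.01,-1],
    [66,-275,0,0.02,-1],
    [76,-315,0,0.03,-1],
    [86,-355,0,0.045,-1]
  ]
}}

```text
clock: 28.4
eef_pos: [0.4059, -0.2982, 0.1321]
ee_rot: [0.038, 0.999, 0.0, -0.001]
ft_force: [0.3, 0.2, -1.5]
width: 0.0431
gripper_force: 30.8
```

Emit:
{"api": "play_rows", "payload": {
  "plan": [
    [7,-30,0,0,-1],
    [14,-60,0,0,-1],
    [20,-85,0,0,-1],
    [24,-100,0,0,-1],
    [25,-103,5,0,-1],
    [25,-103,10,0,-1],
    [25,-103,15,0,-1],
    [25,-103,20,0,-1],
    [25,-103,20,0,-1],
    [25,-103,20,0,-1]
  ]
}}

```text
clock: 29.4
eef_pos: [0.3759, -0.3967, 0.113]
ee_rot: [0.037, 0.999, 0.0, -0.0]
ft_force: [-0.1, 0.5, -0.4]
width: 0.043
gripper_force: 30.8
```

```bash
python3 -c "
from h import *
st();to(.3817,-.3986,.028,85.7)"
```

```text
t 29.4 tcp [ 0.3759 -0.3967  0.113 ] toolx [-0.997  0.074  0.   ] tooly [0.074 0.997 0.   ] z [-0.  0. -1.] F [-0.1  0.5 -0.4] M [-0.02 -0.01  0.01] w 0.042991321957485215 g 30.81149697303772 q [ 0.14  0.38  0.76  1.77 -0.29  1.11  2.5 ]
tooly now 85.8 shift [-5.9 -1.5 85. ] turn 0.001 q7 2.50
```

Emit:
{"api": "play_rows", "payload": {
  "plan": [
    [-5,-1,15,0,-1],
    [-5,-1,35,0,-1],
    [-5,-1,55,0,-1],
    [-5,-1,70,0,-1],
    [-5,-1,77,0,-1],
    [-5,-1,80,0,-1],
    [-5,-1,82,0,-1],
    [-5,-1,83,0,-1],
    [-5,-1,83,0,-1],
    [-5,-1,83,0,-1]
  ]
}}

```text
clock: 30.4
eef_pos: [0.3808, -0.3989, 0.0306]
ee_rot: [0.037, 0.999, -0.0, 0.0]
ft_force: [-0.1, -0.6, -0.4]
width: 0.0429
gripper_force: 30.9
```

```bash
python3 -c "
from h import *
st();to(.3817,-.3986,.028,85.7)"
```

```text
t 30.4 tcp [ 0.3808 -0.3989  0.0306] toolx [-0.997  0.075 -0.001] tooly [ 0.075  0.997 -0.   ] z [ 0.001 -0.    -1.   ] F [-0.1 -0.6 -0.4] M [-0.04  0.02 -0.01] w 0.04285649874609499 g 30.86090326309204 q [ 0.2   0.5   0.7   1.83 -0.39  0.95  2.57]
tooly now 85.7 shift [-0.9  0.4  2.6] turn 0.000 q7 2.57
```

Emit:
{"api": "play_rows", "payload": {
  "plan": [
    [0,0,1,0,-1],
    [0,0,2,0,-1],
    [0,0,3,0,-1],
    [0,0,4,0,-1],
    [0,0,5,0,-1],
    [0,0,5,0,-1],
    [0,0,5,0,-1],
    [0,0,5,0,-1],
    [0,0,5,0,-1],
    [0,0,5,0,-1]
  ]
}}

```text
clock: 31.4
eef_pos: [0.3805, -0.3987, 0.0253]
ee_rot: [0.037, 0.999, 0.0, 0.0]
ft_force: [-2.1, 2.1, 5.3]
width: 0.0432
gripper_force: 31.6
```

Emit:
{"api": "play_rows", "payload": {
  "plan": [
    [0,0,0,0,-0.1],
    [0,0,0,0,0.2],
    [0,0,0,0,0.25],
    [0,0,0,0,0.25],
    [0,0,-10,0,0.25],
    [0,0,-35,0,0.25],
    [0,0,-65,0,0.25],
    [0,0,-95,0,0.25],
    [0,0,-120,0,0.25],
    [0,0,-130,0,0.25]
  ]
}}

```text
clock: 32.4
eef_pos: [0.3812, -0.3999, 0.1583]
ee_rot: [0.038, 0.999, -0.001, 0.002]
ft_force: [0.4, -1.0, -0.7]
width: 0.0532
gripper_force: 0.0
```

```bash
python3 -c "
from h import *
st();to(.5012,-.0165,.15,88.3)"
```

```text
t 32.4 tcp [ 0.3812 -0.3999  0.1583] toolx [-0.997  0.075 -0.004] tooly [ 0.075  0.997 -0.002] z [ 0.003 -0.003 -1.   ] F [ 0.4 -1.  -0.7] M [-0.01 -0.01  0.05] w 0.053233151068523846 g 0.0 q [ 0.12  0.34  0.79  1.71 -0.26  1.2   2.47]
tooly now 85.7 shift [-90.8 391.3   7.7] turn -0.046 q7 2.47
```

```bash
cat >> h.py <<'E'
def cheeses(name):
    im,P,d=shot("top",name); z=P[...,2]; b=im.astype(int)
    for nm,(v0,v1,u0,u1),lo,hi in (("box",(160,212,312,374),.035,.058),("rack",(150,260,380,510),.048,.07)):
        r=np.zeros(z.shape,bool); r[v0:v1,u0:u1]=1
        m=r&(z>lo)&(z<hi); n,l,s,c=cv2.connectedComponentsWithStats(m.astype(np.uint8))
        for i in range(1,n):
            if s[i,4]>60: q=P[l==i]; rc=cv2.minAreaRect(q[:,:2].astype(np.float32)); print(nm,s[i],q.mean(0).round(4),[np.round(t,4) for t in rc])
    r=np.zeros(z.shape,bool); r[150:260,375:510]=1
    m=r&(z>.03)&(z<.048); q=P[m][:,:2].astype(np.float32); rc=cv2.minAreaRect(q); print("rack",rc)
    a=np.radians(rc[2]); Y=np.array([np.cos(a),np.sin(a)]); X=np.array([Y[1],-Y[0]])
    for l in (.09,0,-.09): print(np.array(rc[0])+.03*X+l*Y)
E
python3 -c "
from h import *
cheeses('top6')"
```

```text
box [350 167  13  18 217] [ 0.5011 -0.017   0.0469] [array([ 0.5016, -0.0185]), array([0.0413, 0.0599]), np.float64(88.8604)]
box [349 188  13  18 232] [ 0.4292 -0.0142  0.0464] [array([ 0.4292, -0.0144]), array([0.0417, 0.0589]), np.float64(89.2447)]
rack [462 201  14  19 187] [ 0.378  -0.3929  0.0546] [array([ 0.3799, -0.3949]), array([0.0417, 0.061 ]), np.float64(86.5377)]
rack ((0.35873183608055115, -0.30580031871795654), (0.34272894263267517, 0.21649914979934692), 85.59083557128906)
[ 0.39556212 -0.21837303]
[ 0.38864305 -0.30810667]
[ 0.38172398 -0.39784032]
```

Emit:
{"api": "play_rows", "payload": {
  "plan": [
    [-4,15,0,-0.01,0.15],
    [-12,50,0,-0.02,0.15],
    [-22,90,0,-0.03,0.15],
    [-31,130,0,-0.04,0.15],
    [-41,175,0,-0.046,0.15],
    [-52,220,0,-0.046,0.15],
    [-62,265,0,-0.046,0.15],
    [-72,310,0,-0.046,0.15],
    [-82,355,4,-0.046,0.15],
    [-91,391,8,-0.046,0.15]
  ]
}}

```text
clock: 33.45
eef_pos: [0.5003, -0.0123, 0.1461]
ee_rot: [0.013, 1.0, 0.0, -0.001]
ft_force: [0.6, -1.0, 0.1]
width: 0.0496
gripper_force: 0.0
```

Emit:
{"api": "play_rows", "payload": {
  "plan": [
    [0,0,5,0,0.15],
    [0,0,20,0,0.15],
    [0,0,35,0,0.15],
    [0,0,50,0,0.15],
    [0,0,65,0,0.15],
    [0,0,70,0,0.15],
    [0,0,70,0,0.15],
    [0,0,70,0,0.15],
    [0,0,70,0,0.15],
    [0,0,70,0,0.15]
  ]
}}

```text
clock: 34.45
eef_pos: [0.5009, -0.0156, 0.0777]
ee_rot: [0.014, 1.0, 0.0, 0.001]
ft_force: [0.6, 0.2, -0.7]
width: 0.0493
gripper_force: 0.0
```

```bash
python3 -c "
from h import *
st();to(.5012,-.0165,.027,88.3)"
```

```text
t 34.45 tcp [ 0.5009 -0.0156  0.0777] toolx [-1.     0.029 -0.001] tooly [0.029 1.    0.   ] z [ 0.001  0.    -1.   ] F [ 0.6  0.2 -0.7] M [0.05 0.   0.02] w 0.049262198437572326 g 0.0 q [-0.49  0.28  0.53  1.92 -0.17  0.98  1.66]
tooly now 88.4 shift [-0.3 -0.9 50.7] turn 0.001 q7 1.66
```

Emit:
{"api": "play_rows", "payload": {
  "plan": [
    [0,0,8,0,0.15],
    [0,0,16,0,0.15],
    [0,0,24,0,0.15],
    [0,0,32,0,0.15],
    [0,0,38,0,0.15],
    [0,0,42,0,0.15],
    [0,0,46,0,0.15],
    [0,0,46,0,0.15],
    [0,0,46,0,0.15],
    [0,0,46,0,0.15]
  ]
}}

```text
clock: 35.45
eef_pos: [0.5003, -0.0155, 0.031]
ee_rot: [0.014, 1.0, -0.0, -0.0]
ft_force: [0.8, 0.1, -0.0]
width: 0.0491
gripper_force: 0.2
```

Emit:
{"api": "play_rows", "payload": {
  "plan": [
    [0,0,2,0,0.15],
    [0,0,4,0,0.15],
    [0,0,4,0,-0.1],
    [0,0,4,0,-0.5],
    [0,0,4,0,-1],
    [0,0,4,0,-1],
    [0,0,4,0,-1],
    [0,0,4,0,-1],
    [0,0,4,0,-1],
    [0,0,4,0,-1]
  ],
  "squeeze": 30
}}

```text
clock: 36.45
eef_pos: [0.5004, -0.0156, 0.0271]
ee_rot: [0.014, 1.0, -0.0, -0.0]
ft_force: [0.1, 0.3, -1.2]
width: 0.0428
gripper_force: 31.6
```

Emit:
{"api": "play_rows", "payload": {
  "plan": [
    [0,0,-3,0,-1],
    [0,0,-8,0,-1],
    [0,0,-14,0,-1],
    [0,0,-20,0,-1],
    [0,0,-30,0,-1],
    [0,0,-45,0,-1],
    [0,0,-65,0,-1],
    [0,0,-85,0,-1],
    [0,0,-100,0,-1],
    [0,0,-110,0,-1]
  ]
}}

```text
clock: 37.45
eef_pos: [0.501, -0.0156, 0.139]
ee_rot: [0.014, 1.0, 0.0, 0.001]
ft_force: [0.2, -0.6, -0.8]
width: 0.043
gripper_force: 31.6
```

```bash
python3 -c "
from h import *
st();to(.3885,-.3085,.12,85.7)"
```

```text
t 37.45 tcp [ 0.501  -0.0156  0.139 ] toolx [-1.     0.029 -0.002] tooly [0.029 1.    0.   ] z [ 0.002  0.    -1.   ] F [ 0.2 -0.6 -0.8] M [ 0.02 -0.02  0.05] w 0.042985322232819735 g 31.556891798973083 q [-0.52  0.2   0.55  1.86 -0.12  1.12  1.62]
tooly now 88.3 shift [ 104.1 -296.    18.7] turn 0.046 q7 1.62
```

Emit:
{"api": "play_rows", "payload": {
  "plan": [
    [5,-15,0,0,-1],
    [15,-42,0,0.01,-1],
    [27,-78,0,0.02,-1],
    [41,-116,0,0.03,-1],
    [54,-154,0,0.04,-1],
    [67,-191,0,0.046,-1],
    [80,-228,0,0.046,-1],
    [91,-260,0,0.046,-1],
    [99,-282,0,0.046,-1],
    [104,-296,0,0.046,-1]
  ]
}}

```text
clock: 38.45
eef_pos: [0.3852, -0.3111, 0.1366]
ee_rot: [0.039, 0.999, -0.0, -0.001]
ft_force: [0.2, 0.6, -1.0]
width: 0.0426
gripper_force: 31.6
```

Emit:
{"api": "play_rows", "payload": {
  "plan": [
    [0,0,0,0,-1],
    [0,0,0,0,-1],
    [0,0,15,0,-1],
    [0,0,35,0,-1],
    [0,0,55,0,-1],
    [0,0,75,0,-1],
    [0,0,90,0,-1],
    [0,0,95,0,-1],
    [0,0,95,0,-1],
    [0,0,95,0,-1]
  ]
}}

```text
clock: 39.45
eef_pos: [0.3885, -0.3084, 0.0427]
ee_rot: [0.037, 0.999, -0.0, 0.0]
ft_force: [0.3, -0.7, -1.5]
width: 0.0425
gripper_force: 31.6
```

```bash
python3 -c "
from h import *
st();to(.3885,-.3085,.0355,85.7)"
```

```text
t 39.45 tcp [ 0.3885 -0.3084  0.0427] toolx [-0.997  0.074 -0.001] tooly [ 0.074  0.997 -0.   ] z [ 0.001 -0.    -1.   ] F [ 0.3 -0.7 -1.5] M [-0.01 -0.05 -0.01] w 0.042486058657301595 g 31.602051258087158 q [-0.01  0.36  0.73  1.97 -0.3   0.92  2.37]
tooly now 85.8 shift [-0.  -0.1  7.2] turn 0.001 q7 2.37
```

Emit:
{"api": "play_rows", "payload": {
  "plan": [
    [0,0,1.5,0,-1],
    [0,0,3,0,-1],
    [0,0,4.5,0,-1],
    [0,0,6,0,-1],
    [0,0,7,0,-1],
    [0,0,8,0,-1],
    [0,0,8,0,-1],
    [0,0,8,0,-1],
    [0,0,8,0,-1],
    [0,0,8,0,-1]
  ]
}}

```text
clock: 40.45
eef_pos: [0.388, -0.3084, 0.0349]
ee_rot: [0.037, 0.999, 0.0, 0.0]
ft_force: [-4.3, 3.8, 12.8]
width: 0.0426
gripper_force: 33.3
```

Contact; release, lift, and go for the third.

Emit:
{"api": "play_rows", "payload": {
  "plan": [
    [0,0,-1,0,-0.1],
    [0,0,-1,0,0.2],
    [0,0,-1,0,0.25],
    [0,0,-1,0,0.25],
    [0,0,-10,0,0.25],
    [0,0,-35,0,0.25],
    [0,0,-65,0,0.25],
    [0,0,-95,0,0.25],
    [0,0,-115,0,0.25],
    [0,0,-120,0,0.25]
  ]
}}

```text
clock: 41.45
eef_pos: [0.389, -0.3095, 0.1569]
ee_rot: [0.038, 0.999, -0.001, 0.002]
ft_force: [0.1, 0.1, -0.1]
width: 0.0529
gripper_force: 0.0
```

```bash
python3 -c "
from h import *
cheeses('top7');st();to(.4295,-.0138,.10,88.3)"
```

```text
box [349 188  13  18 232] [ 0.4292 -0.0142  0.0465] [array([ 0.4292, -0.0144]), array([0.0415, 0.0588]), np.float64(89.5796)]
rack [435 198  14  19 143] [ 0.3836 -0.3017  0.0544] [array([ 0.3889, -0.3059]), array([0.0402, 0.0607]), np.float64(85.5844)]
rack ((0.36083564162254333, -0.27746814489364624), (0.2834760546684265, 0.21639853715896606), 85.56053161621094)
[ 0.39771216 -0.19006035]
[ 0.39074563 -0.27979032]
[ 0.38377911 -0.36952029]
t 41.5 tcp [ 0.3889 -0.3091  0.1562] toolx [-0.997  0.075 -0.003] tooly [ 0.075  0.997 -0.001] z [ 0.003 -0.001 -1.   ] F [ 0.2  0.2 -0.8] M [-0.04 -0.03  0.02] w 0.053581673666394804 g 0.0 q [-0.1   0.19  0.8   1.85 -0.15  1.15  2.25]
tooly now 85.7 shift [-18.2 297.6  56. ] turn -0.045 q7 2.25
```

Emit:
{"api": "play_rows", "payload": {
  "plan": [
    [-1,15,0,-0.01,0.15],
    [-3,45,0,-0.02,0.15],
    [-5,82,0,-0.03,0.15],
    [-7,120,0,-0.04,0.15],
    [-9,158,0,-0.045,0.15],
    [-11,195,0,-0.045,0.15],
    [-14,232,0,-0.045,0.15],
    [-16,265,10,-0.045,0.15],
    [-18,287,20,-0.045,0.15],
    [-18,298,30,-0.045,0.15]
  ]
}}

```text
clock: 42.5
eef_pos: [0.4277, -0.0105, 0.1227]
ee_rot: [0.013, 1.0, -0.0, -0.001]
ft_force: [0.6, -0.1, -0.3]
width: 0.049
gripper_force: 0.0
```

Emit:
{"api": "play_rows", "payload": {
  "plan": [
    [0,0,5,0,0.15],
    [0,0,15,0,0.15],
    [0,0,25,0,0.15],
    [0,0,35,0,0.15],
    [0,0,45,0,0.15],
    [0,0,50,0,0.15],
    [0,0,50,0,0.15],
    [0,0,50,0,0.15],
    [0,0,50,0,0.15],
    [0,0,50,0,0.15]
  ]
}}

```text
clock: 43.5
eef_pos: [0.4285, -0.0126, 0.0745]
ee_rot: [0.015, 1.0, 0.0, 0.0]
ft_force: [0.4, -0.3, 0.1]
width: 0.0492
gripper_force: 0.0
```

```bash
python3 -c "
from h import *
st();to(.4295,-.0138,.027,88.3)"
```

```text
t 43.5 tcp [ 0.4285 -0.0126  0.0745] toolx [-1.     0.03  -0.001] tooly [0.03 1.   0.  ] z [ 0.001  0.    -1.   ] F [ 0.4 -0.3  0.1] M [ 0.02 -0.03 -0.  ] w 0.04916971911209456 g 0.0 q [-0.51  0.12  0.5   2.1  -0.07  0.94  1.57]
tooly now 88.3 shift [-1.  -1.2 47.5] turn 0.000 q7 1.57
```

Emit:
{"api": "play_rows", "payload": {
  "plan": [
    [0,-1,8,0,0.15],
    [-1,-1,16,0,0.15],
    [-1,-1,24,0,0.15],
    [-1,-1,32,0,0.15],
    [-1,-1,38,0,0.15],
    [-1,-1,43,0,0.15],
    [-1,-1,46,0,0.15],
    [-1,-1,46,0,0.15],
    [-1,-1,46,0,0.15],
    [-1,-1,46,0,0.15]
  ]
}}

```text
clock: 44.5
eef_pos: [0.4294, -0.0137, 0.0284]
ee_rot: [0.015, 1.0, 0.0, 0.0]
ft_force: [0.7, -0.1, -0.5]
width: 0.0495
gripper_force: 0.0
```

Emit:
{"api": "play_rows", "payload": {
  "plan": [
    [0,0,0,0,0.1],
    [0,0,0,0,-0.1],
    [0,0,0,0,-0.4],
    [0,0,0,0,-1],
    [0,0,0,0,-1],
    [0,0,0,0,-1],
    [0,0,0,0,-1],
    [0,0,0,0,-1],
    [0,0,0,0,-1],
    [0,0,0,0,-1]
  ],
  "squeeze": 30
}}

```text
clock: 45.5
eef_pos: [0.4295, -0.0137, 0.0286]
ee_rot: [0.015, 1.0, 0.0, 0.0]
ft_force: [-0.9, -1.2, 5.5]
width: 0.0425
gripper_force: 30.5
```

Emit:
{"api": "play_rows", "payload": {
  "plan": [
    [0,0,-3,0,-1],
    [0,0,-8,0,-1],
    [0,0,-14,0,-1],
    [0,0,-20,0,-1],
    [0,0,-30,0,-1],
    [0,0,-45,0,-1],
    [0,0,-65,0,-1],
    [0,0,-85,0,-1],
    [0,0,-100,0,-1],
    [0,0,-110,0,-1]
  ]
}}

```text
clock: 46.5
eef_pos: [0.4297, -0.0137, 0.1398]
ee_rot: [0.015, 1.0, 0.0, 0.001]
ft_force: [-0.5, -0.1, -0.8]
width: 0.0431
gripper_force: 30.7
```

```bash
python3 -c "
from h import *
st();to(.3955,-.2187,.12,85.7)
cheeses('top8')"
```

```text
t 46.5 tcp [ 0.4297 -0.0137  0.1398] toolx [-1.     0.03  -0.002] tooly [0.03  1.    0.001] z [ 0.002  0.    -1.   ] F [-0.5 -0.1 -0.8] M [ 0.03 -0.   -0.04] w 0.0430891901464278 g 30.712201595306396 q [-0.53  0.02  0.5   2.02 -0.01  1.1   1.51]
tooly now 88.3 shift [  28.  -205.9   19.7] turn 0.045 q7 1.51
rack [439 200  14  19 228] [ 0.3842 -0.3191  0.0551] [array([ 0.3835, -0.3202]), array([0.0439, 0.0616]), np.float64(84.6316)]
rack [466 202  14  19 237] [ 0.3752 -0.4081  0.0547] [array([ 0.3751, -0.4102]), array([0.0446, 0.0615]), np.float64(86.3895)]
rack ((0.3532700538635254, -0.32223382592201233), (0.33646830916404724, 0.2160651832818985), 85.7931900024414)
[ 0.38979133 -0.23467701]
[ 0.38318923 -0.32443453]
[ 0.37658712 -0.41419205]
```

```bash
python3 - <<'E'
from h import *
im,P,d=shot("top","top9"); z=P[...,2]
r=np.zeros(z.shape,bool); r[150:280,380:540]=1
m=r&(z>.03)&(z<.048); n,l,s,c=cv2.connectedComponentsWithStats(m.astype(np.uint8)); i=1+s[1:,4].argmax(); m=l==i
q=P[m][:,:2].astype(np.float32); rc=cv2.minAreaRect(q); print("rack",rc,s[i])
a=np.radians(rc[2]); Y=np.array([np.cos(a),np.sin(a)]); X=np.array([Y[1],-Y[0]])
for l in (.09,0,-.09): print(np.array(rc[0])+.03*X+l*Y)
E
```

```text
rack ((0.35334324836730957, -0.32186681032180786), (0.3343854248523712, 0.21605855226516724), 85.7271499633789) [398 184  98  70 838]
[ 0.38996542 -0.23435215]
[ 0.38325986 -0.324102  ]
[ 0.37655431 -0.41385185]
```

```bash
python3 -c "
from h import *
to(.3900,-.2335,.12,85.7)"
```

```text
tooly now 88.3 shift [  33.5 -221.    19.3] turn 0.045 q7 1.52
```

Emit:
{"api": "play_rows", "payload": {
  "plan": [
    [2,-15,0,0,-1],
    [5,-35,0,0.01,-1],
    [9,-62,0,0.02,-1],
    [14,-90,0,0.03,-1],
    [18,-118,0,0.04,-1],
    [22,-146,0,0.045,-1],
    [26,-172,0,0.045,-1],
    [30,-195,0,0.045,-1],
    [32,-212,0,0.045,-1],
    [33,-220,0,0.045,-1]
  ]
}}

```text
clock: 47.6
eef_pos: [0.3887, -0.234, 0.1375]
ee_rot: [0.038, 0.999, -0.0, -0.001]
ft_force: [0.3, -0.1, -2.0]
width: 0.0424
gripper_force: 30.7
```

Emit:
{"api": "play_rows", "payload": {
  "plan": [
    [0,0,0,0,-1],
    [0,0,0,0,-1],
    [0,0,15,0,-1],
    [0,0,35,0,-1],
    [0,0,55,0,-1],
    [0,0,75,0,-1],
    [0,0,90,0,-1],
    [0,0,94,0,-1],
    [0,0,94,0,-1],
    [0,0,94,0,-1]
  ]
}}

```text
clock: 48.6
eef_pos: [0.3902, -0.2324, 0.0447]
ee_rot: [0.037, 0.999, -0.0, 0.0]
ft_force: [-0.4, 0.0, -0.7]
width: 0.0428
gripper_force: 30.7
```

```bash
python3 -c "
from h import *
st();to(.390,-.2335,.0365,85.7)"
```

```text
t 48.6 tcp [ 0.3902 -0.2324  0.0447] toolx [-0.997  0.074 -0.001] tooly [ 0.074  0.997 -0.   ] z [ 0.001 -0.    -1.   ] F [-0.4  0.  -0.7] M [-0.01 -0.   -0.01] w 0.04281798654394901 g 30.677524209022522 q [-0.18  0.26  0.73  2.07 -0.22  0.89  2.17]
tooly now 85.8 shift [ 0.1 -1.1  8.2] turn 0.001 q7 2.17
```

Emit:
{"api": "play_rows", "payload": {
  "plan": [
    [0,0,1.5,0,-1],
    [0,0,3,0,-1],
    [0,0,4.5,0,-1],
    [0,0,6,0,-1],
    [0,0,7,0,-1],
    [0,0,8,0,-1],
    [0,0,8.5,0,-1],
    [0,0,8.5,0,-1],
    [0,0,8.5,0,-1],
    [0,0,8.5,0,-1]
  ]
}}

```text
clock: 49.6
eef_pos: [0.3896, -0.2326, 0.0365]
ee_rot: [0.038, 0.999, 0.001, 0.0]
ft_force: [-5.5, 3.2, 17.7]
width: 0.0427
gripper_force: 32.8
```

Emit:
{"api": "play_rows", "payload": {
  "plan": [
    [0,0,0,0,-0.1],
    [0,0,0,0,0.2],
    [0,0,0,0,0.25],
    [0,0,0,0,0.25],
    [0,0,-10,0,0.25],
    [0,0,-35,0,0.25],
    [0,0,-65,0,0.25],
    [0,0,-95,0,0.25],
    [0,0,-130,0,0.25],
    [0,0,-160,0,0.25]
  ]
}}

```text
clock: 50.6
eef_pos: [0.3895, -0.2331, 0.198]
ee_rot: [0.038, 0.999, -0.0, 0.001]
ft_force: [1.0, 0.0, -0.3]
width: 0.0535
gripper_force: 0.0
```

```bash
python3 -c "
from h import *
st();to(.467,.2,.28,88.5)"
```

```text
t 50.6 tcp [ 0.3895 -0.2331  0.198 ] toolx [-0.997  0.076 -0.001] tooly [ 0.076  0.997 -0.   ] z [ 0.001 -0.001 -1.   ] F [ 1.   0.  -0.3] M [-0.03 -0.09  0.04] w 0.05352072685959351 g 0.0 q [-0.28  0.01  0.76  1.89 -0.01  1.24  1.98]
tooly now 85.7 shift [-44.7 437.6 -82.2] turn -0.049 q7 1.98
```

```bash
python3 -c "
from h import *
to(.470,.05,.25,88.5)"
```

```text
tooly now 85.7 shift [-59.  288.3 -52.1] turn -0.049 q7 1.98
```

Emit:
{"api": "play_rows", "payload": {
  "plan": [
    [-6,15,-10,0,0.2],
    [-15,40,-20,-0.01,0.2],
    [-25,70,-30,-0.02,0.2],
    [-35,105,-40,-0.03,0.2],
    [-45,140,-50,-0.04,0.2],
    [-53,175,-52,-0.049,0.2],
    [-58,210,-52,-0.049,0.2],
    [-59,240,-52,-0.049,0.2],
    [-59,265,-52,-0.049,0.2],
    [-59,288,-52,-0.049,0.2]
  ]
}}

```text
clock: 51.6
eef_pos: [0.4699, 0.0514, 0.2482]
ee_rot: [0.013, 1.0, -0.0, 0.0]
ft_force: [-0.1, -0.2, -0.4]
width: 0.0512
gripper_force: 0.0
```

```bash
python3 -c "
from h import *
st();to(.46,.3496,.2,88.5)"
```

```text
t 51.6 tcp [0.4699 0.0514 0.2482] toolx [-1.     0.025 -0.   ] tooly [ 0.025  1.    -0.   ] z [ 0. -0. -1.] F [-0.1 -0.2 -0.4] M [ 0.03  0.01 -0.05] w 0.05116942082931788 g 0.0 q [-0.6   0.03  0.44  1.76 -0.01  1.35  1.39]
tooly now 88.5 shift [ 17.5 297.9  48.1] turn 0.001 q7 1.39
```

Emit:
{"api": "play_rows", "payload": {
  "plan": [
    [1,15,0,0,0.2],
    [3,42,0,0,0.2],
    [5,75,0,0,0.2],
    [7,112,0,0,0.2],
    [9,150,0,0,0.2],
    [11,188,0,0,0.2],
    [13,225,10,0,0.2],
    [15,258,20,0,0.2],
    [17,285,35,0,0.2],
    [17,298,48,0,0.2]
  ]
}}

```text
clock: 52.6
eef_pos: [0.4595, 0.3512, 0.1991]
ee_rot: [0.011, 1.0, 0.0, -0.0]
ft_force: [-0.5, 0.5, 0.1]
width: 0.0513
gripper_force: 0.0
```

Emit:
{"api": "play_rows", "payload": {
  "plan": [
    [0,0,0,0,0.2],
    [0,0,15,0,0.2],
    [0,0,40,0,0.2],
    [0,0,70,0,0.2],
    [0,0,100,0,0.2],
    [0,0,125,0,0.2],
    [0,0,140,0,0.2],
    [0,0,140,0,0.2],
    [0,0,140,0,0.2],
    [0,0,140,0,0.2]
  ]
}}

```text
clock: 53.6
eef_pos: [0.4618, 0.3489, 0.0614]
ee_rot: [0.013, 1.0, 0.001, 0.001]
ft_force: [0.6, -0.0, 0.2]
width: 0.0514
gripper_force: 0.0
```

```bash
python3 -c "
from h import *
st();to(.46,.3496,.0215,88.5)"
```

```text
t 53.6 tcp [0.4618 0.3489 0.0614] toolx [-1.     0.026 -0.002] tooly [0.026 1.    0.002] z [ 0.002  0.002 -1.   ] F [ 0.6 -0.   0.2] M [ 0.08  0.01 -0.01] w 0.05135679122882818 g 0.0 q [-0.87  0.43  0.21  1.72 -0.1   1.    0.92]
tooly now 88.5 shift [ 1.9  0.6 39.9] turn -0.000 q7 0.92
```

Emit:
{"api": "play_rows", "payload": {
  "plan": [
    [1,0.5,12,0,0.2],
    [2,0.5,24,0,0.2],
    [2,0.5,34,0,0.2],
    [2,0.5,39,0,0.2],
    [2,0.5,39.5,0,0.2],
    [2,0.5,39.5,0,-0.2],
    [2,0.5,39.5,0,-0.6],
    [2,0.5,39.5,0,-1],
    [2,0.5,39.5,0,-1],
    [2,0.5,39.5,0,-1]
  ],
  "squeeze": 60
}}

```text
clock: 54.6
eef_pos: [0.459, 0.3492, 0.0205]
ee_rot: [0.013, 1.0, 0.0, 0.0]
ft_force: [-0.3, -0.4, 4.1]
width: 0.0304
gripper_force: 59.7
```

Emit:
{"api": "play_rows", "payload": {
  "plan": [
    [0,0,0,0,-1],
    [0,0,-5,0,-1],
    [0,0,-15,0,-1],
    [0,0,-35,0,-1],
    [0,0,-60,0,-1],
    [0,0,-90,0,-1],
    [0,0,-120,0,-1],
    [0,0,-150,0,-1],
    [0,0,-180,0,-1],
    [0,0,-206,0,-1]
  ]
}}

```text
clock: 55.6
eef_pos: [0.4584, 0.3489, 0.2281]
ee_rot: [0.013, 1.0, 0.0, 0.0]
ft_force: [0.5, -1.4, -4.3]
width: 0.0299
gripper_force: 59.7
```

```bash
python3 -c "
from h import *
st();to(.4667,.0223,.228,88.5)"
```

```text
t 55.6 tcp [0.4584 0.3489 0.2281] toolx [-1.     0.026 -0.   ] tooly [0.026 1.    0.   ] z [ 0.  0. -1.] F [ 0.5 -1.4 -4.3] M [ 0.05 -0.08  0.03] w 0.029897969030085323 g 59.693689942359924 q [-0.89  0.28  0.23  1.53 -0.07  1.34  0.89]
tooly now 88.5 shift [ -16.7 -326.3   -0. ] turn 0.000 q7 0.89
```

Emit:
{"api": "play_rows", "payload": {
  "plan": [
    [-1,-15,0,0,-1],
    [-3,-42,0,0,-1],
    [-5,-78,0,0,-1],
    [-7,-118,0,0,-1],
    [-9,-158,0,0,-1],
    [-11,-198,0,0,-1],
    [-13,-238,0,0,-1],
    [-15,-278,0,0,-1],
    [-16,-308,0,0,-1],
    [-16,-326,0,0,-1]
  ]
}}

```text
clock: 56.6
eef_pos: [0.4648, 0.0185, 0.2249]
ee_rot: [0.015, 1.0, -0.0, -0.001]
ft_force: [-0.2, -0.3, -3.6]
width: 0.0303
gripper_force: 59.9
```

Emit:
{"api": "play_rows", "payload": {
  "plan": [
    [0,0,0,0,-1],
    [0,0,0,0,-1],
    [0,0,10,0,-1],
    [0,0,30,0,-1],
    [0,0,55,0,-1],
    [0,0,80,0,-1],
    [0,0,100,0,-1],
    [0,0,115,0,-1],
    [0,0,120,0,-1],
    [0,0,120,0,-1]
  ]
}}

```text
clock: 57.6
eef_pos: [0.4654, 0.0233, 0.105]
ee_rot: [0.012, 1.0, -0.0, -0.001]
ft_force: [-0.4, 1.1, -3.6]
width: 0.03
gripper_force: 59.9
```

```bash
python3 -c "
from h import *
st();to(.466,.0223,.0768,88.5)"
```

```text
t 57.6 tcp [0.4654 0.0233 0.105 ] toolx [-1.     0.024  0.002] tooly [ 0.024  1.    -0.001] z [-0.002 -0.001 -1.   ] F [-0.4  1.1 -3.6] M [0.01 0.04 0.01] w 0.029999501521197035 g 59.91827845573425 q [-0.54  0.16  0.46  1.97 -0.08  1.03  1.51]
tooly now 88.6 shift [-0.7 -1.  28.2] turn 0.002 q7 1.51
```

Emit:
{"api": "play_rows", "payload": {
  "plan": [
    [-0.5,-0.5,4,0,-1],
    [-0.5,-0.5,8,0,-1],
    [-0.5,-0.5,12,0,-1],
    [-0.5,-0.5,15,0,-1],
    [-0.5,-0.5,18,0,-1],
    [-0.5,-0.5,20,0,-1],
    [-0.5,-0.5,22,0,-1],
    [-0.5,-0.5,24,0,-1],
    [-0.5,-0.5,24,0,-1],
    [-0.5,-0.5,24,0,-1]
  ]
}}

```text
clock: 58.6
eef_pos: [0.4668, 0.0223, 0.0821]
ee_rot: [0.013, 1.0, -0.0, -0.0]
ft_force: [-0.6, 0.7, -4.8]
width: 0.0297
gripper_force: 59.9
```

```bash
python3 -c "
from h import *
st();to(.466,.0223,.0768,88.5)"
```

```text
t 58.6 tcp [0.4668 0.0223 0.0821] toolx [-1.     0.026  0.   ] tooly [ 0.026  1.    -0.   ] z [-0. -0. -1.] F [-0.6  0.7 -4.8] M [-0.03  0.01  0.01] w 0.02969804539873766 g 59.9202024936676 q [-0.53  0.19  0.46  2.   -0.1   0.98  1.53]
tooly now 88.5 shift [0.8 0.  5.3] turn 0.000 q7 1.53
```

Plug already inside the rim without contact; lower fully, release, rise.

Emit:
{"api": "play_rows", "payload": {
  "plan": [
    [0,0,1,0,-1],
    [0,0,2,0,-1],
    [0,0,3,0,-1],
    [0,0,4,0,-1],
    [0,0,5,0,-1],
    [0,0,6,0,-1],
    [0,0,6,0,-1],
    [0,0,6,0,-1],
    [0,0,6,0,-1],
    [0,0,6,0,-1]
  ]
}}

```text
clock: 59.6
eef_pos: [0.4667, 0.0223, 0.0764]
ee_rot: [0.013, 1.0, 0.0, -0.0]
ft_force: [-4.2, 0.2, 5.6]
width: 0.0301
gripper_force: 60.8
```

Emit:
{"api": "play_rows", "payload": {
  "plan": [
    [0,0,0,0,-0.4],
    [0,0,0,0,0],
    [0,0,0,0,0.2],
    [0,0,0,0,0.2],
    [0,0,-10,0,0.2],
    [0,0,-40,0,0.2],
    [0,0,-75,0,0.2],
    [0,0,-110,0,0.2],
    [0,0,-145,0,0.2],
    [0,0,-160,0,0.2]
  ]
}}

```text
clock: 60.6
eef_pos: [0.4681, 0.0221, 0.2404]
ee_rot: [0.013, 1.0, 0.001, 0.003]
ft_force: [0.8, 0.7, -0.4]
width: 0.0515
gripper_force: 0.0
```

```bash
python3 -c "
from h import *
st();to(.5965,.2045,.235,96)"
```

```text
t 60.6 tcp [0.4681 0.0221 0.2404] toolx [-1.     0.026 -0.005] tooly [0.026 1.    0.002] z [ 0.005  0.001 -1.   ] F [ 0.8  0.7 -0.4] M [-0.05  0.    0.04] w 0.05154806851539711 g 0.0 q [-0.57  0.02  0.47  1.79 -0.01  1.33  1.44]
tooly now 88.5 shift [-123.5  185.7    6.3] turn -0.131 q7 1.44
```

Emit:
{"api": "play_rows", "payload": {
  "plan": [
    [-6,10,0,-0.02,0.1],
    [-18,28,0,-0.04,0.1],
    [-34,52,0,-0.06,0],
    [-50,76,0,-0.08,0],
    [-66,100,0,-0.1,0],
    [-82,124,0,-0.131,0],
    [-98,148,0,-0.131,0],
    [-110,168,2,-0.131,0],
    [-118,180,4,-0.131,0],
    [-123,186,6,-0.131,0]
  ]
}}

```text
clock: 61.6
eef_pos: [0.5943, 0.2073, 0.2282]
ee_rot: [-0.054, 0.999, -0.0, -0.001]
ft_force: [0.4, 0.4, 0.2]
width: 0.0428
gripper_force: 0.0
```

Emit:
{"api": "play_rows", "payload": {
  "plan": [
    [0,0,0,0,0],
    [0,0,0,0,0],
    [0,0,10,0,0],
    [0,0,25,0,0],
    [0,0,45,0,0],
    [0,0,60,0,0],
    [0,0,65,0,0],
    [0,0,65,0,0],
    [0,0,65,0,0],
    [0,0,65,0,0]
  ]
}}

```text
clock: 62.6
eef_pos: [0.5951, 0.2051, 0.1661]
ee_rot: [-0.053, 0.999, 0.0, 0.001]
ft_force: [-0.8, 0.4, 0.3]
width: 0.0427
gripper_force: 0.0
```

```bash
python3 -c "
from h import *
st();to(.596,.2048,.126,96.3)"
```

```text
t 62.6 tcp [0.5951 0.2051 0.1661] toolx [-0.994 -0.105 -0.002] tooly [-0.105  0.994  0.   ] z [ 0.002  0.001 -1.   ] F [-0.8  0.4  0.3] M [ 0.03  0.01 -0.02] w 0.042709189542107326 g 0.0 q [-0.65  0.44  0.37  1.47 -0.16  1.26  1.41]
tooly now 96.0 shift [-0.8 -0.4 40.2] turn -0.005 q7 1.41
```

Emit:
{"api": "play_rows", "payload": {
  "plan": [
    [-1,0,12,0,0],
    [-1,0,25,0,0],
    [-1,0,35,0,0],
    [-1,0,39,0,0],
    [-1,0,39,0,0],
    [-1,0,39,0,-0.6],
    [-1,0,39,0,-1],
    [-1,0,39,0,-1],
    [-1,0,39,0,-1],
    [-1,0,39,0,-1]
  ],
  "squeeze": 25
}}

```text
clock: 63.6
eef_pos: [0.5959, 0.2052, 0.1266]
ee_rot: [-0.053, 0.999, 0.0, 0.0]
ft_force: [0.7, 0.5, 2.5]
width: 0.0148
gripper_force: 25.5
```

```bash
python3 - <<'E'
from h import *
s,r=st()
h=np.array([.472,.188]); p=s["eef_pos"][:2]; v=p-h; a0=np.arctan2(v[1],v[0]); rad=np.hypot(*v); print(rad,np.degrees(a0))
for i in range(1,10):
    t=-.095*i; q=h+rad*np.array([np.cos(a0+t),np.sin(a0+t)]); w=np.r_[q,s["eef_pos"][2]]-s["eef_pos"]
    print(i,(r.T@w*1000).round(0)[:2], round(-t,3))
E
```

```text
t 63.6 tcp [0.5959 0.2052 0.1266] toolx [-0.994 -0.105 -0.001] tooly [-0.105  0.994  0.   ] z [ 0.001  0.    -1.   ] F [0.7 0.5 2.5] M [-0.06 -0.07  0.01] w 0.014784777060883235 g 25.50006866455078 q [-0.64  0.47  0.36  1.51 -0.18  1.18  1.42]
0.12505826010277715 7.927222595153257
1 [  0. -12.] 0.095
2 [  1. -24.] 0.19
3 [  4. -35.] 0.285
4 [  7. -47.] 0.38
5 [ 12. -58.] 0.475
6 [ 18. -68.] 0.57
7 [ 24. -78.] 0.665
8 [ 32. -87.] 0.76
9 [ 40. -96.] 0.855
```

Emit:
{"api": "play_rows", "payload": {
  "plan": [
    [0,-12,0,0.095,-1],
    [1,-24,0,0.19,-1],
    [4,-35,0,0.285,-1],
    [7,-47,0,0.38,-1],
    [12,-58,0,0.475,-1],
    [18,-68,0,0.57,-1],
    [24,-78,0,0.665,-1],
    [32,-87,0,0.76,-1],
    [40,-96,0,0.855,-1],
    [40,-96,0,0.855,-1]
  ]
}}

```text
clock: 64.6
eef_pos: [0.5653, 0.1047, 0.1266]
ee_rot: [0.368, 0.93, 0.0, -0.0]
ft_force: [0.0, -1.1, 3.4]
width: 0.0147
gripper_force: 25.6
```

```bash
python3 - <<'E'
from h import *
s,r=st()
h=np.array([.472,.188]); p=s["eef_pos"][:2]; v=p-h; a0=np.arctan2(v[1],v[0]); rad=np.hypot(*v); print(rad,np.degrees(a0))
for i in range(1,11):
    t=-.087*i; q=h+rad*np.array([np.cos(a0+t),np.sin(a0+t)]); w=np.r_[q,s["eef_pos"][2]]-s["eef_pos"]
    print(i,(r.T@w*1000).round(0)[:2], round(-t,3), q.round(4))
E
```

```text
t 64.6 tcp [0.5653 0.1047 0.1266] toolx [-0.73   0.684  0.001] tooly [0.684 0.73  0.   ] z [-0.     0.001 -1.   ] F [ 0.  -1.1  3.4] M [-0.09  0.08 -0.07] w 0.014696452799456567 g 25.644933879375458 q [-0.68  0.39  0.57  1.68 -0.22  1.14  0.76]
0.1250916870743088 -41.76789967969853
1 [  0. -11.] 0.087 [0.5577 0.0969]
2 [  1. -22.] 0.174 [0.5495 0.0898]
3 [  3. -32.] 0.261 [0.5406 0.0834]
4 [  6. -43.] 0.348 [0.5313 0.0779]
5 [ 10. -53.] 0.435 [0.5215 0.0731]
6 [ 15. -63.] 0.522 [0.5113 0.0693]
7 [ 21. -72.] 0.609 [0.5009 0.0663]
8 [ 27. -81.] 0.696 [0.4902 0.0642]
9 [ 34. -89.] 0.783 [0.4794 0.0631]
10 [ 42. -97.] 0.87 [0.4685 0.063 ]
```

Emit:
{"api": "play_rows", "payload": {
  "plan": [
    [0,-11,0,0.087,-1],
    [1,-22,0,0.174,-1],
    [3,-32,0,0.261,-1],
    [6,-43,0,0.348,-1],
    [10,-53,0,0.435,-1],
    [15,-63,0,0.522,-1],
    [21,-72,0,0.609,-1],
    [27,-81,0,0.696,-1],
    [34,-89,0,0.783,-1],
    [42,-97,0,0.87,-1]
  ]
}}

```text
clock: 65.6
eef_pos: [0.4697, 0.063, 0.1266]
ee_rot: [0.724, 0.689, 0.0, 0.001]
ft_force: [0.8, -0.3, 1.7]
width: 0.0152
gripper_force: 25.6
```

Emit:
{"api": "play_rows", "payload": {
  "plan": [
    [0,0,0,0,-1],
    [0,-0.5,0,0,-1],
    [0,-1,0,0,-1],
    [0,-1,0,0,-1],
    [0,-1,0,0,-1],
    [0,-1,0,0,-1],
    [0,-1,0,0,-1],
    [0,-1,0,0,-1],
    [0,-1,0,0,-1],
    [0,-1,0,0,-1]
  ]
}}

```text
clock: 66.6
eef_pos: [0.4689, 0.063, 0.1265]
ee_rot: [0.724, 0.69, 0.0, 0.001]
ft_force: [0.9, -2.4, 5.6]
width: 0.015
gripper_force: 26.0
```

```bash
python3 -c "
from h import *
st()"
```

```text
t 66.6 tcp [0.4689 0.063  0.1265] toolx [ 0.048  0.999 -0.   ] tooly [ 0.999 -0.048  0.001] z [ 0.001 -0.    -1.   ] F [ 0.9 -2.4  5.6] M [-0.55 -0.28 -0.11] w 0.015020124454410005 g 25.991816818714142 q [-0.88  0.16  0.75  1.94 -0.13  1.08 -0.12]
```

Emit:
{"api": "play_rows", "payload": {
  "plan": [
    [0,-0.5,0,0,-1],
    [0,-1,0,0,-1],
    [0,-1.5,0,0,-1],
    [0,-2,0,0,-1],
    [0,-2,0,0,-1],
    [0,-2,0,0,-1],
    [0,-2,0,0,-1],
    [0,-2,0,0,-1],
    [0,-2,0,0,-1],
    [0,-2,0,0,-1]
  ]
}}

```text
clock: 67.6
eef_pos: [0.4686, 0.0631, 0.1268]
ee_rot: [0.724, 0.69, 0.002, 0.002]
ft_force: [10.6, -2.8, -1.7]
width: 0.015
gripper_force: 25.4
```

Emit:
{"api": "play_rows", "payload": {
  "plan": [
    [0,2,0,0,-0.5],
    [0,2,0,0,0],
    [0,2,0,0,0],
    [0,2,0,0,0],
    [0,2,-10,0,0],
    [0,2,-30,0,0],
    [0,2,-55,0,0],
    [0,2,-75,0,0],
    [0,2,-80,0,0],
    [0,2,-80,0,0]
  ]
}}

```text
clock: 68.6
eef_pos: [0.4684, 0.0634, 0.2069]
ee_rot: [0.724, 0.69, 0.001, 0.0]
ft_force: [-0.4, -0.4, -0.4]
width: 0.0431
gripper_force: 0.0
```

```bash
python3 -c "
from h import *
st();to(.472,.188,.206,-134)
im,P,d=shot('top','top10')
cv2.imwrite('pics/c10.png',cv2.resize(im[140:250,270:520],None,fx=3.2,fy=3.2,interpolation=cv2.INTER_CUBIC))
"
```

```text
t 68.6 tcp [0.4684 0.0634 0.2069] toolx [0.049 0.999 0.001] tooly [ 0.999 -0.049  0.001] z [ 0.001  0.001 -1.   ] F [-0.4 -0.4 -0.4] M [-0.01  0.02 -0.02] w 0.04311928549663167 g 0.0 q [-0.92  0.06  0.76  1.84 -0.05  1.26 -0.2 ]
tooly now -2.8 shift [124.7  -2.4   1. ] turn 2.290 q7 -0.20
```

View pics/c10.png

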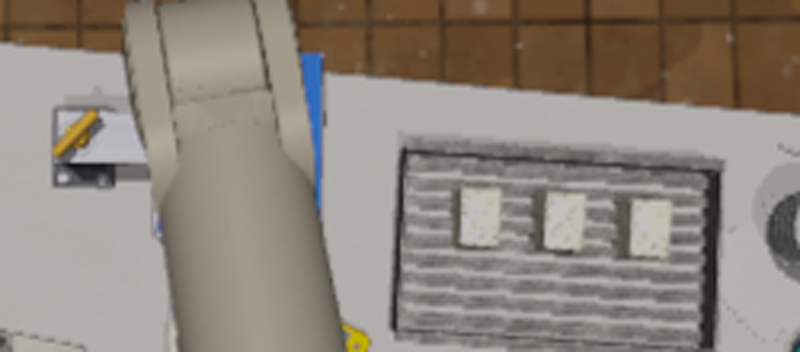

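Emit:
{"api": "play_rows", "payload": {
  "plan": [
    [6,0,0,0.145,0],
    [18,0,0,0.29,0],
    [32,0,0,0.435,0],
    [46,-1,0,0.58,0],
    [60,-1,0,0.725,0],
    [75,-1,0,0.87,0],
    [90,-2,0,1.015,0],
    [105,-2,0,1.16,0],
    [117,-2,0,1.305,0],
    [125,-2,0,1.45,0]
  ]
}}

```text
clock: 69.65
eef_pos: [0.4712, 0.1889, 0.2046]
ee_rot: [0.999, 0.033, -0.001, 0.001]
ft_force: [-0.8, -0.4, 0.7]
width: 0.0425
gripper_force: 0.0
```

Emit:
{"api": "play_rows", "payload": {
  "plan": [
    [0,0,0,0.145,0],
    [0,0,0,0.29,0],
    [0,0,0,0.435,0],
    [0,0,0,0.58,0],
    [0,0,0,0.725,0],
    [0,0,0,0.855,0],
    [0,0,10,0.855,0],
    [0,0,25,0.855,0],
    [0,0,30,0.855,0],
    [0,0,30,0.855,0]
  ]
}}

```text
clock: 70.65
eef_pos: [0.4712, 0.1876, 0.1746]
ee_rot: [0.925, -0.381, -0.001, 0.001]
ft_force: [0.0, -0.5, 1.0]
width: 0.0427
gripper_force: 0.0
```

```bash
python3 -c "
from h import *
st();to(.472,.188,.137,-135)"
```

```text
t 70.65 tcp [0.4712 0.1876 0.1746] toolx [ 0.71  -0.704 -0.   ] tooly [-0.704 -0.71   0.003] z [-0.002 -0.002 -1.   ] F [ 0.  -0.5  1. ] M [-0.03 -0.01  0.01] w 0.04265095452192138 g 0.0 q [-1.2   0.22  0.87  1.8  -0.18  1.21 -2.62]
tooly now -134.8 shift [ 0.3 -1.  37.6] turn 0.004 q7 -2.62
```

Emit:
{"api": "play_rows", "payload": {
  "plan": [
    [0,-1,12,0,0],
    [0,-1,25,0,0],
    [0,-1,35,0,0],
    [0,-1,38,0,0],
    [0,-1,38,0,0],
    [0,-1,38,0,-0.6],
    [0,-1,38,0,-1],
    [0,-1,38,0,-1],
    [0,-1,38,0,-1],
    [0,-1,38,0,-1]
  ],
  "squeeze": 60
}}

```text
clock: 71.65
eef_pos: [0.4723, 0.188, 0.1386]
ee_rot: [0.924, -0.382, -0.001, 0.0]
ft_force: [-5.6, -3.7, 6.7]
width: 0.0099
gripper_force: 58.7
```

Emit:
{"api": "play_rows", "payload": {
  "plan": [
    [0,0,0.4,-0.14,-1],
    [0,0,0.8,-0.28,-1],
    [0,0,1.2,-0.42,-1],
    [0,0,1.6,-0.56,-1],
    [0,0,2.0,-0.7,-1],
    [0,0,2.3,-0.84,-1],
    [0,0,2.7,-0.98,-1],
    [0,0,3.1,-1.12,-1],
    [0,0,3.5,-1.26,-1],
    [0,0,3.8,-1.4,-1]
  ]
}}

```text
clock: 72.65
eef_pos: [0.4722, 0.188, 0.1348]
ee_rot: [0.952, 0.306, -0.001, -0.0]
ft_force: [-4.7, -3.7, 4.9]
width: 0.0099
gripper_force: 58.6
```

```bash
python3 -c "
from h import *
st()"
```

```text
t 72.65 tcp [0.4722 0.188  0.1348] toolx [ 0.813  0.582 -0.001] tooly [ 0.582 -0.813 -0.001] z [-0.001 -0.    -1.   ] F [-4.7 -3.7  4.9] M [-0.67  1.11 -0.09] w 0.009906029602577313 g 58.64980459213257 q [-0.99  0.23  0.63  1.84 -0.15  1.12 -1.25]
```

Emit:
{"api": "play_rows", "payload": {
  "plan": [
    [0,0,0.4,-0.14,-1],
    [0,0,0.8,-0.28,-1],
    [0,0,1.2,-0.42,-1],
    [0,0,1.6,-0.56,-1],
    [0,0,2.0,-0.7,-1],
    [0,0,2.3,-0.84,-1],
    [0,0,2.7,-0.98,-1],
    [0,0,3.1,-1.12,-1],
    [0,0,3.5,-1.26,-1],
    [0,0,3.8,-1.4,-1]
  ]
}}

```text
clock: 73.65
eef_pos: [0.4722, 0.188, 0.131]
ee_rot: [0.531, 0.847, -0.001, -0.0]
ft_force: [-5.4, -3.4, 5.4]
width: 0.0097
gripper_force: 58.7
```

Emit:
{"api": "play_rows", "payload": {
  "plan": [
    [0,0,0.4,-0.14,-1],
    [0,0,0.8,-0.28,-1],
    [0,0,1.2,-0.42,-1],
    [0,0,1.6,-0.56,-1],
    [0,0,2.0,-0.7,-1],
    [0,0,2.3,-0.84,-1],
    [0,0,2.7,-0.98,-1],
    [0,0,3.1,-1.12,-1],
    [0,0,3.5,-1.26,-1],
    [0,0,3.8,-1.4,-1]
  ]
}}

```text
clock: 74.65
eef_pos: [0.4723, 0.188, 0.1272]
ee_rot: [-0.14, 0.99, -0.0, -0.001]
ft_force: [-5.3, -2.9, 4.5]
width: 0.0097
gripper_force: 58.7
```

```bash
python3 -c "
from h import *
st();to(.472,.188,.124,118)"
```

```text
t 74.65 tcp [0.4723 0.188  0.1272] toolx [-0.961 -0.277  0.001] tooly [-0.277  0.961 -0.   ] z [-0.001 -0.001 -1.   ] F [-5.3 -2.9  4.5] M [-0.77  1.04 -0.06] w 0.009680578616622347 g 58.6945116519928 q [-0.68  0.22  0.27  1.84 -0.06  1.1   1.47]
tooly now 106.1 shift [0.2 0.1 3.2] turn -0.208 q7 1.47
```

Emit:
{"api": "play_rows", "payload": {
  "plan": [
    [0,0,0.1,-0.04,-1],
    [0,0,0.2,-0.08,-1],
    [0,0,0.3,-0.12,-1],
    [0,0,0.4,-0.15,-1],
    [0,0,0.5,-0.18,-1],
    [0,0,0.6,-0.21,-1],
    [0,0,0.6,-0.23,-1],
    [0,0,0.6,-0.25,-1],
    [0,0,0.6,-0.25,-1],
    [0,0,0.6,-0.25,-1]
  ]
}}

```text
clock: 75.65
eef_pos: [0.4724, 0.1875, 0.1267]
ee_rot: [-0.259, 0.966, -0.0, -0.001]
ft_force: [-5.6, -4.5, 6.8]
width: 0.0099
gripper_force: 59.4
```

```bash
python3 -c "
from h import *
st();to(.472,.188,.124,118)"
```

```text
t 75.65 tcp [0.4724 0.1875 0.1267] toolx [-0.866 -0.499  0.002] tooly [-0.499  0.866 -0.   ] z [-0.001 -0.001 -1.   ] F [-5.6 -4.5  6.8] M [-0.93  1.16 -0.59] w 0.00989149202902109 g 59.39313232898712 q [-0.65  0.21  0.24  1.84 -0.06  1.1   1.7 ]
tooly now 120.0 shift [0.1 0.6 2.7] turn 0.034 q7 1.70
```

Emit:
{"api": "play_rows", "payload": {
  "plan": [
    [0,0,0,0,-0.5],
    [0,0,0,0,0],
    [0,0,0,0,0],
    [0,0,0,0,0],
    [0,0,-10,0,0],
    [0,0,-40,0,0],
    [0,0,-80,0,0],
    [0,0,-120,0,0],
    [0,0,-150,0,0],
    [0,0,-160,0,0]
  ]
}}

```text
clock: 76.65
eef_pos: [0.4741, 0.1893, 0.2907]
ee_rot: [-0.26, 0.966, 0.001, 0.003]
ft_force: [0.5, 0.3, -0.2]
width: 0.0428
gripper_force: 0.0
```

```bash
python3 -c "
from h import *
st();to(.35,.50,.285,118)"
```

```text
t 76.65 tcp [0.4741 0.1893 0.2907] toolx [-0.865 -0.501 -0.006] tooly [-0.501  0.865 -0.   ] z [ 0.006  0.003 -1.   ] F [ 0.5  0.3 -0.2] M [0.03 0.   0.01] w 0.04280874835176333 g 0.0 q [-0.67  0.1   0.25  1.59 -0.03  1.44  1.68]
tooly now 120.1 shift [-48.4 331.1   5.9] turn 0.036 q7 1.68
```

Move aside and take a final look.

Emit:
{"api": "play_rows", "payload": {
  "plan": [
    [-3,20,0,0,0],
    [-8,52,0,0,0],
    [-13,88,0,0,0],
    [-18,125,0,0,0],
    [-24,165,0,0,0],
    [-30,205,0,0,0],
    [-36,245,0,0,0],
    [-42,285,0,0,0],
    [-46,315,0,0,0],
    [-48,331,0,0,0]
  ]
}}

```text
clock: 77.65
eef_pos: [0.3459, 0.5017, 0.2852]
ee_rot: [-0.261, 0.965, -0.0, -0.001]
ft_force: [0.4, -0.8, 0.1]
width: 0.0425
gripper_force: 0.0
```

```bash
python3 - <<'E'
from h import *
st()
im,P,d=shot('top','top11'); z=P[...,2]
cv2.imwrite('pics/c11.png',cv2.resize(im[140:260,190:520],None,fx=2.4,fy=2.4,interpolation=cv2.INTER_CUBIC))
m=(z>0.100)&(z<.118); m[:,:288]=0;m[:,375:]=0;m[:165]=0;m[205:]=0
for u in (300,316,332,348,356):
    c=P[m[:,u],u]
    if len(c): print(u,c[:,0].min().round(4),c[:,0].max().round(4),np.median(c[:,2]).round(4))
w=(z>0.125)&(z<.16);w[:,:325]=0;w[:,341:]=0;w[:175]=0;w[195:]=0;print("peg",P[w].mean(0),w.sum())
w=(z>0.135)&(z<.17); w[:,:283]=0;w[:,306:]=0;w[:170]=0;w[200:]=0
q=P[w]; print("nut",len(q),q.mean(0),cv2.fitLine(q[:,:2].astype(np.float32),cv2.DIST_L2,0,.01,.01).ravel())
b=im.astype(int);l=(b[...,0]>120)&(b[...,2]<80)&(z>0.05)&(z<0.09);l[:,:312]=0;l[:,380:]=0;print("lid",np.median(z[l]),np.percentile(z[l],[5,95]),cv2.minAreaRect(P[l][:,:2].astype(np.float32)))
cheeses('top12')
E
```

```text
t 77.65 tcp [0.3459 0.5017 0.2852] toolx [-0.863 -0.505  0.002] tooly [-0.505  0.863  0.   ] z [-0.002 -0.001 -1.   ] F [ 0.4 -0.8  0.1] M [ 0.02 -0.02  0.  ] w 0.04254659825822362 g 0.0 q [-1.04  0.33  0.03  1.32 -0.01  1.49  1.09]
300 0.445 0.4942 0.1073
316 0.4443 0.4936 0.1083
332 0.4443 0.493 0.1085
348 0.4433 0.493 0.1072
356 0.4401 0.489 0.1079
peg [0.46755287 0.06439291 0.13736238] 20
nut 71 [0.47056903 0.18817057 0.148355  ] [0.87797207 0.4787119  0.47056904 0.18817057]
lid 0.07255155533093727 [0.06857157 0.07637279] ((0.47149011492729187, 0.02032964676618576), (0.16685360670089722, 0.19259825348854065), 87.93558502197266)
rack [413 198  14  19 224] [ 0.389  -0.2301  0.0549] [array([ 0.3892, -0.2313]), array([0.0419, 0.0609]), np.float64(84.7703)]
rack [439 200  14  19 230] [ 0.3838 -0.3191  0.0547] [array([ 0.3833, -0.3202]), array([0.0421, 0.0614]), np.float64(84.5427)]
rack [466 202  14  19 234] [ 0.3755 -0.4081  0.0546] [array([ 0.3745, -0.4096]), array([0.044 , 0.0623]), np.float64(83.8162)]
rack ((0.35361742973327637, -0.31866559386253357), (0.3426094651222229, 0.21623612940311432), 85.65038299560547)
[ 0.39035683 -0.23120008]
[ 0.38353102 -0.32094086]
[ 0.37670522 -0.41068165]
```

View pics/c11.png

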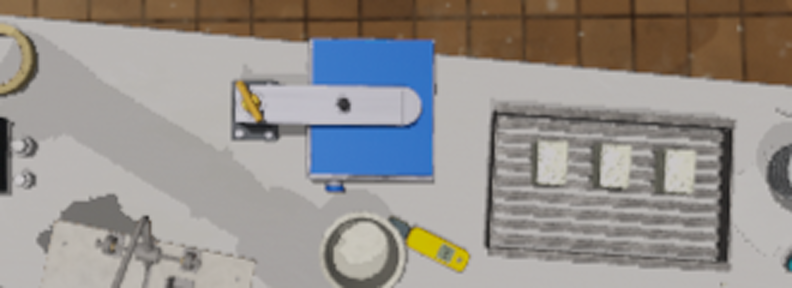

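The final view matches the start: lid seated at (372,108), bar over the knob, nut home at (248,100), weights untouched at (25,145) and (25,180). The three cheeses lie side by side in the rack at (551,163), (614,166) and (680,171).

```bash
python3 -c "
from bench import *
print(sign_off())"
```

```text
the job is handed in; nothing more can be done
None
```

I handed the job in at about 78 s: all three cheeses lie side by side on the rack's slats, and the box is closed as it was (lid seated, bar over the knob, nut screwed home), with the check weights untouched. One slip: lowering onto the first cheese, the gripper met about 47 N of upward force at the wrist, probably its finger linkage on the box rim; if that counts as the gripper's body, it passes the 40 N limit.

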